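# Load a stack-drilling fixture and set its depth stop

### The job

Get the drilling fixture ready: take the drill guide off its two pins and set it aside, stack every loose two-hole steel plate on the bench onto the pins, each fully home, then put the guide back on both pins, lug up, flat on top of the stack. Set the depth-stop dial to the number of plates in the stack, and leave the bin, hammer, brush and round bar where they are.

Things in the scene. Friction and masses are not known exactly. Their poses are not given: they have to be found in the camera images.
- plate1_mid (a point): flat steel plate 104 x 40 x 8 mm, 0.15 to 0.3 kg, lying on the bench, with two through holes on its long centre line: a 20 mm hole 35 mm to the -x side and a 12 mm hole 35 mm to the +x side of the centre. Point: the centre of the plate, half-way up (4 mm above its underside); x along its length, z up. All plates are identical; some may be absent (None)
- plate2_mid (a point): flat steel plate 104 x 40 x 8 mm, 0.15 to 0.3 kg, lying on the bench, with two through holes on its long centre line: a 20 mm hole 35 mm to the -x side and a 12 mm hole 35 mm to the +x side of the centre. Point: the centre of the plate, half-way up (4 mm above its underside); x along its length, z up. All plates are identical; some may be absent (None)
- plate3_mid (a point): flat steel plate 104 x 40 x 8 mm, 0.15 to 0.3 kg, lying on the bench, with two through holes on its long centre line: a 20 mm hole 35 mm to the -x side and a 12 mm hole 35 mm to the +x side of the centre. Point: the centre of the plate, half-way up (4 mm above its underside); x along its length, z up. All plates are identical; some may be absent (None)
- plate4_mid (a point): flat steel plate 104 x 40 x 8 mm, 0.15 to 0.3 kg, lying on the bench, with two through holes on its long centre line: a 20 mm hole 35 mm to the -x side and a 12 mm hole 35 mm to the +x side of the centre. Point: the centre of the plate, half-way up (4 mm above its underside); x along its length, z up. All plates are identical; some may be absent (None)
- plate5_mid (a point): flat steel plate 104 x 40 x 8 mm, 0.15 to 0.3 kg, lying on the bench, with two through holes on its long centre line: a 20 mm hole 35 mm to the -x side and a 12 mm hole 35 mm to the +x side of the centre. Point: the centre of the plate, half-way up (4 mm above its underside); x along its length, z up. All plates are identical; some may be absent (None)
- guide_lug (a point): drill guide: bright metal plate 104 x 40 x 12 mm, holes as in the plates (20 mm at x = -35 mm, 12 mm at x = +35 mm), with a grip lug in the middle of its top, 24 mm long (x), 12 mm wide (y), from 12 to 40 mm above the guide's underside; 0.3 to 0.5 kg. Point: on the lug, 26 mm above the underside, over the centre. It starts down on the pins
- seat (a point): fixed fixture: dark steel base 300 x 92 x 16 mm with two upright pins, both 60 mm tall. Point: on the base's top face (16 mm above the bench), mid-way between the pins; x runs from the large pin to the small pin and on to the dial, z up. From this point the base reaches x = -90 to +210 mm, y = +-46 mm; the large pin is at x = -35 mm, the small one at x = +35 mm
- pin_large (a point): top centre of the large pin: 18 mm diameter, 60 mm above the base, its top 5 mm tapered by 3 mm in radius. Takes the 20 mm holes
- pin_small (a point): top centre of the small pin: 10 mm diameter, 60 mm above the base, tapered likewise. Takes the 12 mm holes (the large pin does not enter these)
- dial_grip (a point): depth-stop dial on the fixture: aluminium disc 48 mm wide with a black grip bar 44 mm long, 12 wide, 30 tall on it. Point: centre of the bar, on the turning axis, 15 mm above the disc; z up, x along the bar to its pointer end (white line). The pointer shows one of six settings marked on the base by groups of 1 to 6 white dots, 30 degrees apart, rising clockwise seen from above
- dial (a joint): angle of the dial, rad: 0 at setting 1, growing clockwise seen from above by 0.5236 (30 degrees) a setting, 2.618 at setting 6 (stops at both ends). It clicks into a detent at each setting: about 0.12 N m is needed to turn it from one to the next, and let go within 10 degrees of a setting it springs to it
- mat_top (a point): black rubber mat fixed on the bench, 90 (x) x 140 (y) x 3 mm, a free place where the guide can be set down; on either side of the fixture. Point: centre of its top
- bin_mid (a point): bystander: black open bin 90 x 140 x 45 mm with tube pieces in it; point at its middle, 22 mm above the bench. Leave alone
- hammer_grip (a point): bystander: hammer lying beyond the fixture; point on its handle. Leave alone
- brush_grip (a point): bystander: hand brush lying beyond the fixture; point on its handle. Leave alone
- coupon_center (a point): bystander: upright piece of dark round bar, 38 mm diameter, 60 mm tall; point at its centre. Leave alone
There are look-alikes about, which are no part of the job. What is shaped like the part that bears plate3_mid but blue is not meant.

How it is judged:
On the way, in this order (a step that is already met when the one before it is completed fails the run):
1. the guide is off the pins (horizontal distance between guide_lug and seat above 0.06 m), for 0.2 s.
2. every plate is down on both pins (x of plate1_mid in the frame of seat between -0.004 and 0.004 m and y of plate1_mid in the frame of seat between -0.004 and 0.004 m and z of plate1_mid in the frame of seat between 0.002 and 0.038 m and angle between the z axis of each of plate1_mid, plate2_mid, plate3_mid, plate4_mid, plate5_mid and the z axis of seat, either way round below 0.06 rad and angle between the x axis of each of plate1_mid, plate2_mid, plate3_mid, plate4_mid, plate5_mid and the x axis of seat, either way round below 0.1 rad and x of plate2_mid in the frame of seat between -0.004 and 0.004 m and y of plate2_mid in the frame of seat between -0.004 and 0.004 m and z of plate2_mid in the frame of seat between 0.002 and 0.038 m and x of plate3_mid in the frame of seat between -0.004 and 0.004 m and y of plate3_mid in the frame of seat between -0.004 and 0.004 m and z of plate3_mid in the frame of seat between 0.002 and 0.038 m and x of plate4_mid in the frame of seat between -0.004 and 0.004 m and y of plate4_mid in the frame of seat between -0.004 and 0.004 m and z of plate4_mid in the frame of seat between 0.002 and 0.038 m and x of plate5_mid in the frame of seat between -0.004 and 0.004 m and y of plate5_mid in the frame of seat between -0.004 and 0.004 m and z of plate5_mid in the frame of seat between 0.002 and 0.038 m), for 0.2 s.
3. the guide is back on both pins, on top of the plates (x of guide_lug in the frame of seat between -0.004 and 0.004 m and y of guide_lug in the frame of seat between -0.004 and 0.004 m and angle between the z axis of guide_lug and the z axis of seat, either way round below 0.06 rad and z of each of plate1_mid, plate2_mid, plate3_mid, plate4_mid, plate5_mid in the frame of guide_lug below -0.025 m and (z of guide_lug in the frame of seat between 0.047 and 0.053 m or z of guide_lug in the frame of seat between 0.055 and 0.061 m or z of guide_lug in the frame of seat between 0.063 and 0.069 m)), for 0.2 s.
At the end, for the whole second after the job is handed in: All plates are on both pins below the guide (within 4 mm of the seat's centre line, flat within 0.06 rad), the guide is on both pins, lug up, flat on top with no gaps (height within 3 mm of what the stack gives), and the dial is at the number of plates within 0.12 rad (all of step 2 and x of guide_lug in the frame of seat between -0.004 and 0.004 m and y of guide_lug in the frame of seat between -0.004 and 0.004 m and angle between the z axis of guide_lug and the z axis of seat, either way round below 0.06 rad and z of each of plate1_mid, plate2_mid, plate3_mid, plate4_mid, plate5_mid in the frame of guide_lug below -0.025 m and angle between guide_lug's own z axis and vertical below 0.06 rad and ((z of guide_lug in the frame of seat between 0.047 and 0.053 m and value of joint dial between 0.9272 and 1.1672 rad) or (z of guide_lug in the frame of seat between 0.055 and 0.061 m and value of joint dial between 1.4508 and 1.6908 rad) or (z of guide_lug in the frame of seat between 0.063 and 0.069 m and value of joint dial between 1.9744 and 2.2144 rad))); the robot touches nothing.
It fails at once if the bin is shifted by more than 30 mm (distance of bin_mid from where it was at the start of the episode above 0.03 m).
It fails at once if the hammer is shifted by more than 30 mm (distance of hammer_grip from where it was at the start of the episode above 0.03 m).
It fails at once if the brush is shifted by more than 30 mm (distance of brush_grip from where it was at the start of the episode above 0.03 m).
It fails at once if the piece of round bar is shifted by more than 30 mm (distance of coupon_center from where it was at the start of the episode above 0.03 m).
Of plate1, plate2, plate3, plate4, plate5 only 3 to 5 are there at a start; the rules pass over those that are not, and their reading is None.
At some moment in a run one of plate1, plate2, plate3, plate4, plate5 may be knocked a few centimetres aside while the robot is not near it.
Once in a run the grip may slacken for a moment while it holds something.
It also fails if it takes over 210 s, if anything falls off the work surface, if the arm or the gripper's body presses on something with over 40 N, if the wrist force passes 120 N, or if a joint passes its speed limit or range.

### The arm

A 7-joint arm with a two-finger parallel gripper is mounted at the origin on the work surface. World frame = base frame: x ahead of the robot, y to its left, z up, the work surface at z = 0. Lengths are in m, angles in rad, forces in N, time in s.
With the tool pointing down it reaches from about 0.4 to 0.85 m from the base axis. Payload 4.5 kg.
Tool frame: the origin (TCP) lies midway between the tips of the shut fingers; the grasp point (between the pads) lies 19 mm behind it; z points along the fingers, y is the direction in which the jaws open and shut (so a half turn about z gives the same grasp; the last joint's range is limited). The gripper opens to 88 mm and grips with 3 to 60 N. Pads are 18 mm wide; open, the fingers measure 123 mm over their backs; the gripper's body (75 mm by 187 mm) begins 45 mm behind the grasp point.
Start: joints at [-1.128, 0.689, -0.195, 1.565, 0.157, 0.902, -0.215], TCP at [0.248, 0.574, 0.211] pointing down, gripper open.
Joint ranges: [-3.01, 3.01], [-0.46, 2.08], [-1.47, 1.51], [0.13, 2.56], [-1, 4.14], [0.04, 2.09], [-2.66, 2.66]. Speed limits (rad/s): [2.57, 2.57, 3.14, 3.14, 3.14, 3.14, 3.14].

### API

Orientations are given as a unit quaternion [x, y, z, w].
In Python, from plant import r, viewer gives the robot as it stands.
- The arm moves only by the tool play_rows, never from a script. Its argument "commands" is a list of rows, each an object with "delta_rot": the turn, a rotation vector about the tool's x, y, z normalised to -1 to 1, where 1 is pi rad, a list of three; "travel": the shift along the tool's x, y, z normalised to -1 to 1, where 1 is 15 cm, a list of three; "gripper": the opening, from -1 (shut) to 1 (fully open). In form: [{"delta_rot": [wx, wy, wz], "travel": [x, y, z], "gripper": gripper}, ...]. A call has 1 to 12 rows; each row is the pose to reach, as a shift and turn from the pose commanded when the call began, along the tool's axes at that moment, turning the shorter way round; what a row does not reach only later rows make up. A row lasts 1/8 s, in which the tool goes at most 62.5 mm and 10.7 degrees, less where a joint would pass 70% of its speed; a pose out of reach is approached as far as the arm can. A call with a number of a shift or a turn outside -1 to 1 is refused whole. A call with a gripper value outside its range is refused whole. The fingers move at their own pace and stop on an object; "force" is the grip in N (left out, the last holds). Time passes only in rows, so rows that repeat a pose let the fingers close. It gives the time, the measured TCP pose, the force and the opening at its end, in the units of the state.
- r.get_state(): the state, without advancing time (a new reading comes with each control period).
- viewer.snapshot(name): name is "scene" or "top" or "wrist"; returns a dict with "color" (420x560x3 uint8, red, green, blue), "z_map" (420x560 float32, m along the optical axis (not along the pixel's ray), 0 where there is no reading), "fx", "fy", "cx", "cy" (pixels), "origin" and "attitude" of the camera in the world. Camera axes: x right, y up, looking along -z (the intrinsics and any distortion apply to the point x, -y, -z); pixel columns grow to the right and rows downward; lengths in m; the calibration is good to about 2 mm. A picture is of the moment at which its call begins.
- r.finish_job(): hands the job in, once; it reports no verdict.
Trained networks look in the newest picture that a camera, given by its name, has taken for a name from the list of things; names that differ only in an ending like _2 or _b are one class to them, and where a whole thing is asked for, a point or a joint stands for the part that bears it (a point fixed in the world has none). Each returns a list of dicts, best first, with "conf" (0 to 1); they miss things now and then, are a little off and sometimes report something else, mostly with a low value. They report only what shows in the picture. A call takes as long as a camera call. They do not tell look-alikes from the thing itself.
- viewer.outline_of(camera, label): "pixels" (420x560 bool, what is visible of it) and "at" ([column, row] in pixels, amid what is visible of it).
- viewer.pinpoint(camera, label): "at" ([column, row] in pixels: a listed point, or the origin of a listed thing).
The state is a dict: "clock": time; "q": joint angles; "qd": joint speeds; "joint_torque": joint torques, N m; "tool_pos": TCP position; "eef_rot": TCP orientation; "contact_force": force on the tool from outside, world axes, zero at the start; "moment": the same for the moment, N m; "opening": opening from 0.0 (shut) to 1.0 (fully open).
Only numpy, scipy, OpenCV 4.12 (cv2) and the standard library are available. Lean on these libraries where they do the work, as an engineer would, in place of code of your own. Each camera call takes 0.05 s, during which the arm holds its last target. There are 200 camera calls.

## Working session

There is one attempt and no reset: what is moved stays moved. The work goes in short steps, Python scripts to look and compute and a tool call to move; the robot and the scene stay as the last step left them, time stands still between calls to the robot, and variables do not carry over. Pictures are saved under pics/ and viewed, about 12 in all and at most 16, crops included, and the job is handed in when it is done.

Besides the shell and the picture viewer there is one more tool, called after "Request:" as name(argument=value, ...), one argument or row to a line, values as JSON. play_rows: Moves the arm, as the interface text tells. Its arguments: {"type":"object","properties":{"commands":{"type":"array","items":{"type":"object","properties":{"delta_rot":{"type":"array","items":{"type":"number","minimum":-1,"maximum":1}},"travel":{"type":"array","items":{"type":"number","minimum":-1,"maximum":1}},"gripper":{"type":"number"}}}},"force":{"type":"number"}},"required":["commands"]}

```bash
ls; mkdir -p pics; cat > h.py <<'E'
import numpy as np, cv2
from scipy.spatial.transform import Rotation as R
from plant import r, viewer
def rot(s):
    a=np.array(s['attitude'],float)
    return a if a.shape==(3,3) else R.from_quat(a).as_matrix()
def cloud(s):
    z=s['z_map']; v,u=np.mgrid[:z.shape[0],:z.shape[1]]
    p=np.stack([(u-s['cx'])/s['fx']*z,-(v-s['cy'])/s['fy']*z,-z],-1)
    return p@rot(s).T+np.array(s['origin'])
def ray(s,at,zw):
    d=rot(s)@np.array([(at[0]-s['cx'])/s['fx'],-(at[1]-s['cy'])/s['fy'],-1]); o=np.array(s['origin'])
    return o+d*(zw-o[2])/d[2]
def save(s,n,crop=None,k=1):
    c=s['color']
    if crop: c=c[crop[1]:crop[3],crop[0]:crop[2]]
    c=cv2.resize(c,None,fx=k,fy=k,interpolation=cv2.INTER_CUBIC)
    cv2.imwrite('pics/'+n+'.png',c[...,::-1])
def move(dp,yaw=0):
    """world displacement -> tool axes units"""
    st=r.get_state(); M=R.from_quat(st['eef_rot'])
    return M.inv().apply(dp)/0.15
E
python3 - <<'E'
from h import *
st=r.get_state(); print({k:np.round(v,3) for k,v in st.items()})
for n in ['top','scene']:
    s=viewer.snapshot(n); save(s,n+'0',k=1.4); print(n,s['origin'],s['attitude'],s['fx'],s['cx'],s['cy'])
    np.save(n+'0.npy',s,allow_pickle=True)
    for l,z in [('plate1_mid',.008),('guide_lug',.042),('seat',.016),('pin_large',.076),('pin_small',.076),('dial_grip',.04),('mat_top',.003),('bin_mid',.022),('hammer_grip',.02),('brush_grip',.02),('coupon_center',.03)]:
        for d in viewer.pinpoint(n,l)[:7]: print(l,round(d['conf'],2),np.round(d['at'],1),np.round(ray(s,d['at'],z),3))
E
```

```text
pics
{'clock': np.float64(0.0), 'q': array([-1.128,  0.69 , -0.195,  1.566,  0.157,  0.902, -0.215]), 'qd': array([-0.   , -0.001,  0.001, -0.002,  0.001,  0.   , -0.001]), 'joint_torque': array([-0.0000e+00, -5.2756e+01, -1.2670e+00, -1.5343e+01, -5.3000e-02,
        6.0000e-03,  0.0000e+00]), 'tool_pos': array([0.248, 0.573, 0.21 ]), 'eef_rot': array([ 0.203,  0.979, -0.001, -0.   ]), 'contact_force': array([-0.615,  0.094,  0.17 ]), 'moment': array([ 0.001, -0.01 ,  0.012]), 'opening': np.float64(0.999)}
top [ 0.43943749 -0.01340123  1.08901777] [ 0.04949254 -0.02747316 -0.70464531  0.70729817] 454.61217979015044 270.8998772918009 207.7978629610358
plate1_mid 0.66 [280.6 246.5] [ 0.465 -0.003  0.008]
plate1_mid 0.48 [254.6 152.7] [0.692 0.061 0.008]
guide_lug 0.78 [320.7 157.9] [ 0.671 -0.096  0.042]
guide_lug 0.33 [285.2 247.2] [ 0.463 -0.014  0.042]
seat 0.74 [320.3 159.3] [ 0.674 -0.097  0.016]
pin_large 0.89 [335.9 156.9] [ 0.666 -0.128  0.076]
pin_small 0.73 [302.6 155.5] [ 0.67  -0.053  0.076]
dial_grip 0.59 [255.9 149.7] [0.692 0.056 0.04 ]
mat_top 0.85 [153.1 194.3] [0.591
[... 316 characters left out ...]
4646627 0.21273442 0.62254738 0.71164121] 435.13382872432123 276.1331442976085 208.38440196682754
plate1_mid 0.8 [257. 195.] [ 0.466 -0.011  0.008]
plate1_mid 0.66 [369.8 179.8] [0.453 0.293 0.008]
guide_lug 0.66 [228.  256.4] [ 0.663 -0.096  0.042]
seat 0.68 [227.8 262.8] [ 0.663 -0.099  0.016]
pin_large 0.66 [210.8 248.3] [ 0.659 -0.13   0.076]
pin_small 0.67 [242.2 247.7] [ 0.666 -0.063  0.076]
dial_grip 0.92 [298.2 251.6] [0.67  0.062 0.04 ]
dial_grip 0.35 [137.5 258.6] [ 0.641 -0.296  0.04 ]
mat_top 0.73 [389. 220.] [0.585 0.307 0.003]
bin_mid 0.63 [140.8 259.2] [ 0.631 -0.294  0.022]
hammer_grip 0.68 [332.4 312.5] [0.815 0.111 0.02 ]
coupon_center 0.58 [430.4 260. ] [0.725 0.355 0.03 ]
```

View pics/top0.png

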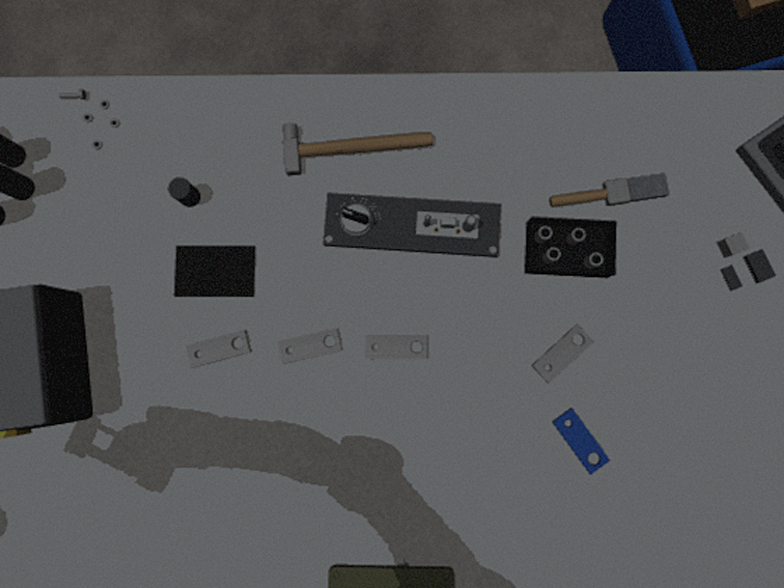

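View pics/scene0.png

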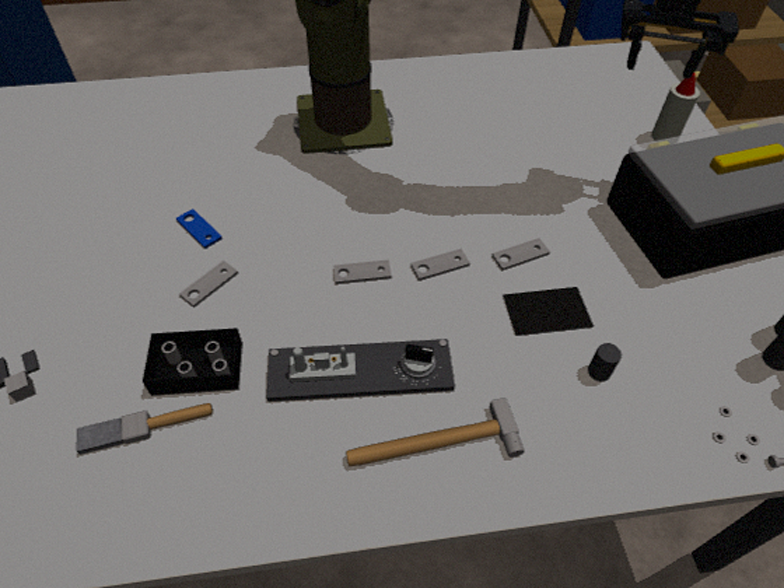

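Four grey plates show: top picture (display px) at (219,348), (311,346), (397,346) and (563,353). The blue look-alike at (581,441) is not meant. The guide is on the pins at (447,224) and the dial at (355,217). Next I'll measure the poses from depth.

```bash
cat >> h.py <<'E'
def blobs(s,zlo,zhi,amin,box):
    P=cloud(s); x,y,z=P[...,0],P[...,1],P[...,2]
    m=(s['z_map']>0)&(z>zlo)&(z<zhi)&(x>box[0])&(x<box[1])&(y>box[2])&(y<box[3])
    m=cv2.morphologyEx(m.astype(np.uint8),cv2.MORPH_OPEN,np.ones((2,2)))
    n,L,S,C=cv2.connectedComponentsWithStats(m)
    out=[]
    for i in range(1,n):
        if S[i,4]<amin: continue
        q=P[L==i]; (c,wh,a)=cv2.minAreaRect(q[:,:2].astype(np.float32))
        if wh[0]<wh[1]: wh=wh[::-1]; a+=90
        a=(a+90)%180-90
        out.append((c,a,wh,np.median(q[:,2]),np.median(s['color'][L==i],0),C[i]))
    return out
E
python3 - <<'E'
from h import *
for n in ['top','scene']:
    s=np.load(n+'0.npy',allow_pickle=True).item()
    print(n)
    P=cloud(s); b=(P[...,0]>.5)&(P[...,0]<.56)&(abs(P[...,1])<.25); print('bench z',P[b][:,2].mean(),P[b][:,2].std())
    for lo,hi,am in [(.0045,.02,60),(.013,.022,100),(.024,.034,40),(.036,.09,10)]:
        for o in blobs(s,lo,hi,am,(.35,.85,-.42,.45)): print((lo,hi),np.round(o[0],3),'ang %.1f'%o[1],np.round(o[2],3),round(float(o[3]),4),o[4],np.round(o[5]))
E
```

```text
top
bench z -0.0005309382601732044 0.002034570535814556
(0.0045, 0.02) [ 0.598 -0.216] ang -56.1 [0.512 0.037] 0.0171 [63. 64. 67.] [452. 136.]
(0.0045, 0.02) [ 0.606 -0.178] ang -53.5 [0.463 0.071] 0.0165 [77.5 65.  51. ] [416. 141.]
(0.0045, 0.02) [ 0.579 -0.031] ang 86.8 [0.302 0.28 ] 0.0155 [42. 43. 45.] [294. 161.]
(0.0045, 0.02) [ 0.43  -0.182] ang -79.1 [0.327 0.082] 0.0069 [88. 88. 89.] [402. 253.]
(0.0045, 0.02) [0.463 0.168] ang -88.0 [0.361 0.06 ] 0.0073 [92. 92. 93.] [155. 250.]
(0.0045, 0.02) [0.464 0.089] ang -88.6 [0.204 0.053] 0.0071 [92. 92. 93.] [221. 247.]
(0.0045, 0.02) [ 0.462 -0.01 ] ang -89.6 [0.102 0.038] 0.0072 [91. 91. 92.] [283. 248.]
(0.013, 0.022) [ 0.618 -0.202] ang -56.1 [0.512 0.086] 0.0181 [83. 73. 63.] [432. 138.]
(0.013, 0.022) [ 0.579 -0.032] ang 87.0 [0.301 0.28 ] 0.0157 [42. 43. 45.] [294. 161.]
(0.024, 0.034) [0.635 0.1  ] ang 24.8 [0.45  0.041] 0.0251 [89. 89. 89.] [208. 108.]
(0.024, 0.034) [0.692 0.055] ang 67.9 [0.034 0.017] 0.0317 [100. 103. 104.] [256. 149.]
(0.024, 0.034) [ 0.668 -0.096] ang 84.9 [0.104 0.039] 0.0277 [ 98. 100. 102.] [318
[... 3403 characters left out ...]
.]
(0.036, 0.09) [ 0.61  -0.267] ang 16.4 [0.032 0.02 ] 0.0388 [41.  39.  37.5] [153. 249.]
(0.036, 0.09) [ 0.913 -0.005] ang -16.4 [0.554 0.044] 0.0543 [9. 8. 9.] [300. 253.]
(0.036, 0.09) [0.927 0.163] ang -44.2 [0.685 0.037] 0.0594 [50. 48. 50.] [435. 255.]
(0.036, 0.09) [ 0.652 -0.121] ang -17.8 [0.044 0.015] 0.06 [52.5 53.  52. ] [214. 256.]
(0.036, 0.09) [ 0.656 -0.052] ang -15.9 [0.039 0.007] 0.0542 [50. 50. 47.] [246. 254.]
(0.036, 0.09) [ 0.916 -0.083] ang 1.8 [0.539 0.025] 0.0501 [54. 53. 50.] [231. 257.]
(0.036, 0.09) [ 0.649 -0.307] ang -31.8 [0.02  0.018] 0.0393 [40.  38.  37.5] [133. 263.]
(0.036, 0.09) [ 0.646 -0.249] ang -27.4 [0.035 0.019] 0.0388 [40.5 40.  38.5] [158. 262.]
```

```bash
cat >> h.py <<'E'
def plan(p,yaw,cur=None):
    """split a move to TCP p, tool-y heading yaw (deg, mod 180 nearest) into calls; prints travel/delta_rot"""
    if cur is None:
        st=r.get_state(); pos=np.array(st['tool_pos']); M=R.from_quat(st['eef_rot'])
    else: pos,M=np.array(cur[0]),cur[1]
    p=np.array(p,float)
    for i in range(8):
        y=M.as_matrix()[:,1]; x=M.as_matrix()[:,0]
        now=np.degrees(np.arctan2(y[1],y[0])); d=(yaw-now+90)%180-90
        yy=np.radians(now+d); Y=np.array([np.cos(yy),np.sin(yy),0]); Z=np.array([0,0,-1.]); T=R.from_matrix(np.stack([np.cross(Y,Z),Y,Z],1))
        rv=(M.inv()*T).as_rotvec(); t=M.inv().apply(p-pos)/.15
        k=max(1,np.abs(t).max()); n=max(np.linalg.norm(t/k)*.15/.0625,np.degrees(np.linalg.norm(rv))/10.7)
        print('travel',np.round(t/k,3).tolist(),'rot',np.round(rv/np.pi,3).tolist(),'rows>=%.1f'%n)
        pos=pos+M.apply(t/k*.15); M=T
        if k==1: break
    return pos,M
E
python3 - <<'E'
from h import *
plan([.63,-.096,.27],-4)
E
```

```text
travel [-1.0, -0.751, -0.097] rot [0.0, -0.0, 0.392] rows>=6.6
travel [-1.0, 0.666, -0.093] rot [0.0, 0.0, 0.0] rows>=2.9
travel [-1.0, 0.666, -0.093] rot [0.0, 0.0, 0.0] rows>=2.9
travel [-1.0, 0.666, -0.093] rot [0.0, 0.0, 0.0] rows>=2.9
travel [-0.235, 0.156, -0.022] rot [0.0, 0.0, 0.0] rows>=0.7
```

Request:
play_rows(
  commands=[
    {"travel":[-1,-0.75,-0.1],"delta_rot":[0,0,0.392],"gripper":1},
    {"travel":[-1,-0.75,-0.1],"delta_rot":[0,0,0.392],"gripper":1},
    {"travel":[-1,-0.75,-0.1],"delta_rot":[0,0,0.392],"gripper":1},
    {"travel":[-1,-0.75,-0.1],"delta_rot":[0,0,0.392],"gripper":1},
    {"travel":[-1,-0.75,-0.1],"delta_rot":[0,0,0.392],"gripper":1},
    {"travel":[-1,-0.75,-0.1],"delta_rot":[0,0,0.392],"gripper":1},
    {"travel":[-1,-0.75,-0.1],"delta_rot":[0,0,0.392],"gripper":1},
    {"travel":[-1,-0.75,-0.1],"delta_rot":[0,0,0.392],"gripper":1},
  ],
)

```text
clock: 2.2
tool_pos: [0.3412, 0.4108, 0.2256]
eef_rot: [0.731, 0.683, 0.0, 0.0]
contact_force: [0.5, 0.1, 0.0]
opening: 1.003
```

Request:
play_rows(
  commands=[
    {"travel":[-1,0.66,-0.1],"delta_rot":[0,0,0],"gripper":1},
    {"travel":[-1,0.66,-0.1],"delta_rot":[0,0,0],"gripper":1},
    {"travel":[-1,0.66,-0.1],"delta_rot":[0,0,0],"gripper":1},
    {"travel":[-1,0.66,-0.1],"delta_rot":[0,0,0],"gripper":1},
  ],
)

```text
clock: 2.7
tool_pos: [0.4325, 0.2491, 0.2412]
eef_rot: [0.734, 0.679, 0.0, 0.001]
contact_force: [-0.3, -0.5, -0.2]
opening: 1.0
```

Request:
play_rows(
  commands=[
    {"travel":[-1,0.66,-0.1],"delta_rot":[0,0,0],"gripper":1},
    {"travel":[-1,0.66,-0.1],"delta_rot":[0,0,0],"gripper":1},
    {"travel":[-1,0.66,-0.1],"delta_rot":[0,0,0],"gripper":1},
    {"travel":[-1,0.66,-0.1],"delta_rot":[0,0,0],"gripper":1},
  ],
)

```text
clock: 3.2
tool_pos: [0.5201, 0.0935, 0.2559]
eef_rot: [0.733, 0.68, 0.0, 0.001]
contact_force: [1.0, 0.4, 1.1]
opening: 0.998
```

Request:
play_rows(
  commands=[
    {"travel":[-1,0.66,-0.1],"delta_rot":[0,0,0],"gripper":1},
    {"travel":[-1,0.66,-0.1],"delta_rot":[0,0,0],"gripper":1},
    {"travel":[-1,0.66,-0.1],"delta_rot":[0,0,0],"gripper":1},
    {"travel":[-1,0.66,-0.1],"delta_rot":[0,0,0],"gripper":1},
  ],
)

```text
clock: 3.7
tool_pos: [0.6078, -0.0621, 0.2704]
eef_rot: [0.733, 0.681, -0.0, 0.001]
contact_force: [-0.1, 1.1, -0.4]
opening: 1.0
```

Request:
play_rows(
  commands=[
    {"travel":[-0.235,0.156,0],"delta_rot":[0,0,0],"gripper":1},
    {"travel":[-0.235,0.156,0],"delta_rot":[0,0,0],"gripper":1},
    {"travel":[-0.235,0.156,0],"delta_rot":[0,0,0],"gripper":1},
  ],
)

```text
clock: 4.08
tool_pos: [0.6268, -0.0922, 0.27]
eef_rot: [0.73, 0.684, 0.0, -0.001]
contact_force: [-0.4, 0.5, 0.2]
opening: 0.997
```

```bash
python3 - <<'E'
from h import *
st=r.get_state(); print(st['clock'],st['tool_pos'],st['eef_rot'],np.round(st['q'],2))
s=viewer.snapshot('wrist'); save(s,'w0'); np.save('w0.npy',s,allow_pickle=True); print(s['origin'],s['attitude'],s['fx'])
for l,z in [('guide_lug',.042),('seat',.016),('pin_large',.076),('pin_small',.076),('dial_grip',.045),('plate1_mid',.008)]:
    for d in viewer.pinpoint('wrist',l)[:4]: print(l,round(d['conf'],2),np.round(d['at'],1),np.round(ray(s,d['at'],z),4))
for lo,hi,am in [(.0045,.011,800),(.013,.022,800),(.024,.034,300),(.036,.09,60)]:
    for o in blobs(s,lo,hi,am,(.35,.85,-.42,.45)): print((lo,hi),np.round(o[0],4),'ang %.1f'%o[1],np.round(o[2],3),round(float(o[3]),4),o[4],np.round(o[5]))
E
```

```text
4.075 [ 0.62683238 -0.09220914  0.2700062 ] [ 7.29929282e-01  6.83521214e-01  3.68172612e-04 -1.36306283e-03] [ 0.01  0.64  0.12  1.47 -0.08  1.04  0.08]
[ 0.63135914 -0.02215303  0.44531378] [-0.13724336  0.00544284 -0.03229837  0.98999568] 312.4308725301875
guide_lug 0.75 [313.9 174.5] [ 0.6682 -0.0911  0.042 ]
guide_lug 0.71 [316.7 148.7] [ 0.6729 -0.0583  0.042 ]
pin_large 0.89 [314.6 211.7] [ 0.6642 -0.1314  0.076 ]
pin_small 0.92 [315.7 152.3] [ 0.6681 -0.0594  0.076 ]
pin_small 0.38 [177.8 301.3] [ 0.4767 -0.2445  0.076 ]
dial_grip 0.57 [317.6  43.8] [0.6779 0.0614 0.045 ]
(0.0045, 0.011) [0.528  0.0464] ang -46.5 [0.242 0.056] 0.0085 [129. 129. 128.] [144.  19.]
(0.0045, 0.011) [ 0.5358 -0.0102] ang -1.6 [0.192 0.105] 0.0088 [132. 133. 132.] [155. 116.]
(0.013, 0.022) [ 0.6734 -0.0353] ang 86.2 [0.311 0.095] 0.0168 [62. 64. 66.] [313. 112.]
(0.024, 0.034) [0.7534 0.0328] ang -13.9 [0.21  0.165] 0.0257 [140. 109.  66.] [427.  75.]
(0.024, 0.034) [0.6555 0.0364] ang 46.0 [0.118 0.046] 0.0326 [152. 157. 158.] [316.  48.]
(0.024, 0.034) [ 0.6679 -0.0851] ang -83.5 [0.133 0.058] 0.0289 [157. 162. 162.] [312. 170.]
(0.036, 0.09) [0.666 0.033] ang 65.2 [0.129 0.017] 0.0624 [30. 30. 31.] [319.  43.]
(0.036, 0.09) [ 0.6718 -0.0608] ang -47.9 [0.017 0.009] 0.0736 [80.  84.5 83.5] [316. 151.]
(0.036, 0.09) [ 0.6579 -0.0656] ang -70.3 [0.1   0.021] 0.0566 [155. 160. 161.] [314. 178.]
(0.036, 0.09) [ 0.6505 -0.0887] ang -69.4 [0.138 0.017] 0.0739 [84. 88. 87.] [314. 206.]
(0.036, 0.09) [ 0.6427 -0.1612] ang 85.7 [0.276 0.097] 0.0449 [8. 8. 9.] [294. 278.]
(0.036, 0.09) [ 0.6536 -0.2659] ang -81.9 [0.046 0.021] 0.0402 [44. 45. 46.] [307. 287.]
(0.036, 0.09) [ 0.6184 -0.1591] ang 89.0 [0.274 0.021] 0.0405 [32. 33. 33.] [283. 296.]
(0.036, 0.09) [ 0.6467 -0.219 ] ang 83.5 [0.388 0.1  ] 0.0437 [10. 10. 11.] [294. 352.]
(0.036, 0.09) [ 0.6134 -0.1937] ang 87.6 [0.344 0.021] 0.0405 [43.  43.  42.5] [280. 339.]
```

View pics/w0.png

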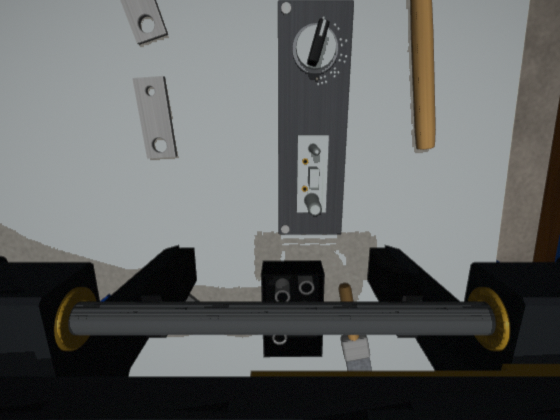

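Request:
play_rows(
  commands=[
    {"travel":[-0.005,0.265,0.4],"delta_rot":[0,0,0],"gripper":1},
    {"travel":[-0.005,0.265,0.8],"delta_rot":[0,0,0],"gripper":1},
    {"travel":[-0.005,0.265,1],"delta_rot":[0,0,0],"gripper":1},
    {"travel":[-0.005,0.265,1],"delta_rot":[0,0,0],"gripper":1},
    {"travel":[-0.005,0.265,1],"delta_rot":[0,0,0],"gripper":1},
  ],
)

```text
clock: 5.05
tool_pos: [0.6682, -0.0994, 0.1224]
eef_rot: [0.731, 0.682, 0.001, 0.001]
contact_force: [-0.0, 0.3, 0.4]
opening: 0.999
```

```bash
python3 - <<'E'
from h import *
st=r.get_state(); print(st['tool_pos'])
s=viewer.snapshot('wrist'); save(s,'w1'); print(s['origin'],s['attitude'])
for l,z in [('guide_lug',.042),('pin_large',.076),('pin_small',.076)]:
    for d in viewer.pinpoint('wrist',l)[:4]: print(l,round(d['conf'],2),np.round(d['at'],1),np.round(ray(s,d['at'],z),4))
s=viewer.snapshot('scene')
for l,z in [('guide_lug',.042),('pin_large',.076),('pin_small',.076)]:
    for d in viewer.pinpoint('scene',l)[:4]: print(l,round(d['conf'],2),np.round(d['at'],1),np.round(ray(s,d['at'],z),4))
plan([.6665,-.0955,.033],-3.5)
E
```

```text
[ 0.66821123 -0.09943059  0.12235668]
[ 0.67223635 -0.02885695  0.29745571] [-0.13859783  0.00354429 -0.0345344   0.98974009]
guide_lug 0.65 [259.3 380.3] [ 0.6331 -0.2783  0.042 ]
guide_lug 0.56 [280.2 197.9] [ 0.6674 -0.0913  0.042 ]
pin_large 0.86 [283.6 256.5] [ 0.6674 -0.1294  0.076 ]
pin_large 0.74 [ 40.6 106.5] [ 0.5118 -0.0086  0.076 ]
pin_small 0.59 [281.5 158.5] [ 0.671  -0.0545  0.076 ]
guide_lug 0.77 [227.2 256.3] [ 0.6621 -0.0978  0.042 ]
pin_large 0.72 [211.9 247. ] [ 0.6555 -0.1278  0.076 ]
pin_small 0.73 [243.  248.6] [ 0.6685 -0.0611  0.076 ]
pin_small 0.42 [316.3 186.3] [0.5138 0.1306 0.076 ]
pin_small 0.24 [145.3 206.7] [ 0.5234 -0.2765  0.076 ]
travel [0.024, -0.007, 0.588] rot [0.0, -0.0, -0.003] rows>=1.4
```

View pics/w1.png

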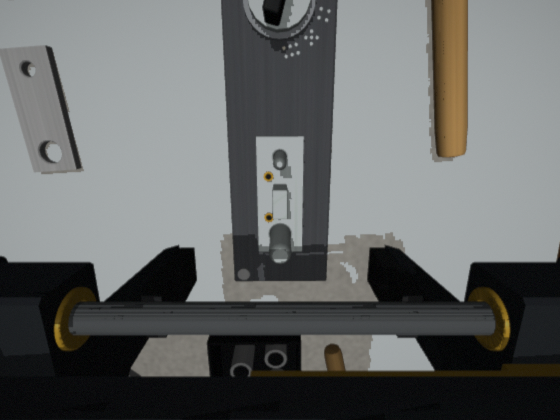

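Request:
play_rows(
  commands=[
    {"travel":[0.03,-0.005,0.25],"delta_rot":[0,0,0],"gripper":1},
    {"travel":[0.03,-0.005,0.45],"delta_rot":[0,0,0],"gripper":1},
    {"travel":[0.03,-0.005,0.59],"delta_rot":[0,0,0],"gripper":1},
    {"travel":[0.03,-0.005,0.59],"delta_rot":[0,0,0],"gripper":1},
    {"travel":[0.03,-0.005,0.59],"delta_rot":[0,0,0],"gripper":-1},
    {"travel":[0.03,-0.005,0.59],"delta_rot":[0,0,0],"gripper":-1},
    {"travel":[0.03,-0.005,0.59],"delta_rot":[0,0,0],"gripper":-1},
    {"travel":[0.03,-0.005,0.59],"delta_rot":[0,0,0],"gripper":-1},
    {"travel":[0.03,-0.005,0.59],"delta_rot":[0,0,0],"gripper":-1},
    {"travel":[0.03,-0.005,0.59],"delta_rot":[0,0,0],"gripper":-1},
    {"travel":[0.03,-0.005,0.59],"delta_rot":[0,0,0],"gripper":-1},
    {"travel":[0.03,-0.005,0.59],"delta_rot":[0,0,0],"gripper":-1},
  ],
  force=40,
)

```text
clock: 6.95
tool_pos: [0.6664, -0.0946, 0.032]
eef_rot: [0.731, 0.682, -0.0, -0.0]
contact_force: [-0.2, 0.4, -0.5]
opening: 0.117
```

```bash
python3 - <<'E'
from h import *
for i in range(3):
    st=r.get_state(); print(st['clock'],st['tool_pos'],st['eef_rot'],st['contact_force'],st['moment'],st['opening'])
E
```

```text
6.95 [ 0.66641955 -0.09457648  0.03196385] [ 7.31239305e-01  6.82121011e-01 -3.46983063e-06 -6.92809293e-05] [-0.16558193  0.35444575 -0.52178571] [-0.05200057  0.02601458 -0.04437881] 0.11651136028454302
6.95 [ 0.66641955 -0.09457648  0.03196385] [ 7.31239305e-01  6.82121011e-01 -3.46983063e-06 -6.92809293e-05] [-0.16558193  0.35444575 -0.52178571] [-0.05200057  0.02601458 -0.04437881] 0.11651136028454302
6.95 [ 0.66641955 -0.09457648  0.03196385] [ 7.31239305e-01  6.82121011e-01 -3.46983063e-06 -6.92809293e-05] [-0.16558193  0.35444575 -0.52178571] [-0.05200057  0.02601458 -0.04437881] 0.11651136028454302
```

Request:
play_rows(
  commands=[
    {"travel":[0,0,-0.2],"delta_rot":[0,0,0],"gripper":-1},
    {"travel":[0,0,-0.4],"delta_rot":[0,0,0],"gripper":-1},
    {"travel":[0,0,-0.6],"delta_rot":[0,0,0],"gripper":-1},
    {"travel":[0,0,-0.6],"delta_rot":[0,0,0],"gripper":-1},
    {"travel":[-0.1,-0.3,-0.6],"delta_rot":[0,0,0],"gripper":-1},
    {"travel":[-0.2,-0.6,-0.6],"delta_rot":[0,0,0],"gripper":-1},
    {"travel":[-0.3,-0.93,-0.6],"delta_rot":[0,0,0],"gripper":-1},
    {"travel":[-0.3,-0.93,-0.6],"delta_rot":[0,0,0],"gripper":-1},
    {"travel":[-0.3,-0.93,-0.3],"delta_rot":[0,0,0],"gripper":-1},
    {"travel":[-0.3,-0.93,-0.05],"delta_rot":[0,0,0],"gripper":-1},
    {"travel":[-0.3,-0.93,0.06],"delta_rot":[0,0,0],"gripper":-1},
    {"travel":[-0.3,-0.93,0.08],"delta_rot":[0,0,0],"gripper":-1},
  ],
)

```text
clock: 8.45
tool_pos: [0.5242, -0.1295, 0.019]
eef_rot: [0.731, 0.682, -0.0, -0.001]
contact_force: [0.2, 0.3, -0.6]
opening: 0.01
```

```bash
python3 - <<'E'
from h import *
st=r.get_state(); print(st['tool_pos'],st['contact_force'],st['opening'])
s=viewer.snapshot('wrist'); save(s,'w2',k=1); 
E
```

```text
[ 0.52418528 -0.12950504  0.01898016] [ 0.15089839  0.33990409 -0.55098135] 0.010426764617109804
```

View pics/w2.png

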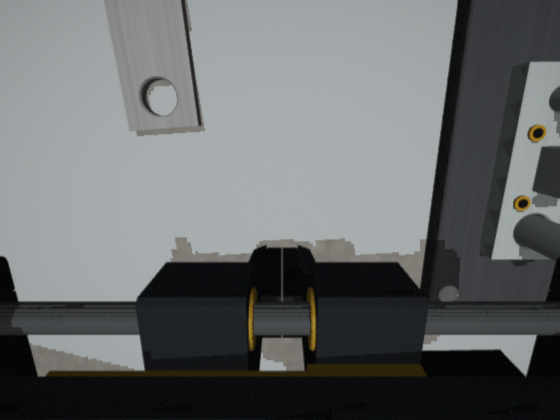

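The grip was lost, so the guide seems to be still at the fixture. I'll go back up and look.

Request:
play_rows(
  commands=[
    {"travel":[0,0,-0.4],"delta_rot":[0,0,0],"gripper":1},
    {"travel":[0,0,-0.8],"delta_rot":[0,0,0],"gripper":1},
    {"travel":[0,0,-1],"delta_rot":[0,0,0],"gripper":1},
    {"travel":[0.3,0.4,-1],"delta_rot":[0,0,0],"gripper":1},
    {"travel":[0.3,0.8,-1],"delta_rot":[0,0,0],"gripper":1},
    {"travel":[0.3,0.93,-1],"delta_rot":[0,0,0],"gripper":1},
    {"travel":[0.3,0.93,-1],"delta_rot":[0,0,0],"gripper":1},
  ],
)

```text
clock: 9.38
tool_pos: [0.6684, -0.0942, 0.1711]
eef_rot: [0.731, 0.682, 0.001, 0.001]
contact_force: [-0.4, 0.0, -0.2]
opening: 0.775
```

```bash
python3 - <<'E'
from h import *
st=r.get_state(); print(st['tool_pos'],st['contact_force'],st['opening'])
s=viewer.snapshot('wrist'); save(s,'w3',k=1); 
for l,z in [('guide_lug',.042),('pin_large',.076),('pin_small',.076)]:
    for d in viewer.pinpoint('wrist',l)[:2]: print(l,round(d['conf'],2),np.round(d['at'],1),np.round(ray(s,d['at'],z),4))
P=cloud(s)
g=viewer.outline_of('wrist','guide_lug')
for d in g: print(d['conf'],d['at'],np.percentile(P[d['pixels']][:,2],[5,25,50,75,95]))
E
```

```text
[ 0.66842309 -0.09423334  0.17110606] [-0.35264389  0.02051151 -0.23144685] 0.7753864261640322
guide_lug 0.89 [281.3 195.2] [ 0.668  -0.0953  0.042 ]
pin_large 0.69 [279.7 238.8] [ 0.6642 -0.1285  0.076 ]
0.62 [277.8, 184.8] [0.0278479  0.02860763 0.02914415 0.02983413 0.05697107]
```

View pics/w3.png

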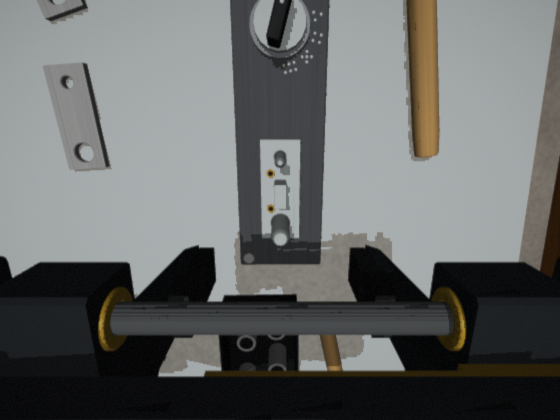

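Request:
play_rows(
  commands=[
    {"travel":[0,0,0.4],"delta_rot":[0,0,0],"gripper":0},
    {"travel":[0,0,0.7],"delta_rot":[0,0,0],"gripper":0},
    {"travel":[0,0,0.85],"delta_rot":[0,0,0],"gripper":0},
    {"travel":[0,0,0.93],"delta_rot":[0,0,0],"gripper":0},
    {"travel":[0,0,0.93],"delta_rot":[0,0,0],"gripper":-1},
    {"travel":[0,0,0.93],"delta_rot":[0,0,0],"gripper":-1},
    {"travel":[0,0,0.93],"delta_rot":[0,0,0],"gripper":-1},
    {"travel":[0,0,0.93],"delta_rot":[0,0,0],"gripper":-1},
    {"travel":[0,0,0.93],"delta_rot":[0,0,0],"gripper":-1},
    {"travel":[0,0,0.93],"delta_rot":[0,0,0],"gripper":-1},
    {"travel":[0,0,0.93],"delta_rot":[0,0,0],"gripper":-1},
    {"travel":[0,0,0.93],"delta_rot":[0,0,0],"gripper":-1},
  ],
  force=50,
)

```text
clock: 11.12
tool_pos: [0.6664, -0.0946, 0.0304]
eef_rot: [0.731, 0.682, -0.0, -0.0]
contact_force: [1.1, 0.5, -0.3]
opening: 0.002
```

Request:
play_rows(
  commands=[
    {"travel":[0,0,-0.05],"delta_rot":[0,0,0],"gripper":-1},
    {"travel":[0,0,-0.1],"delta_rot":[0,0,0],"gripper":-1},
    {"travel":[0,0,-0.1],"delta_rot":[0,0,0],"gripper":-1},
  ],
)

```text
clock: 11.5
tool_pos: [0.6673, -0.0947, 0.0467]
eef_rot: [0.731, 0.682, 0.001, 0.001]
contact_force: [0.8, 0.5, 1.2]
opening: 0.009
```

```bash
python3 - <<'E'
from h import *
s=viewer.snapshot('scene'); 
w=viewer.snapshot('wrist')
a=cv2.resize(s['color'][190:310,180:340],(800,600),interpolation=cv2.INTER_CUBIC)
cv2.imwrite('pics/s4.png',a[...,::-1]); save(w,'w4')
E
```

```text
(no output)
```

View pics/s4.png

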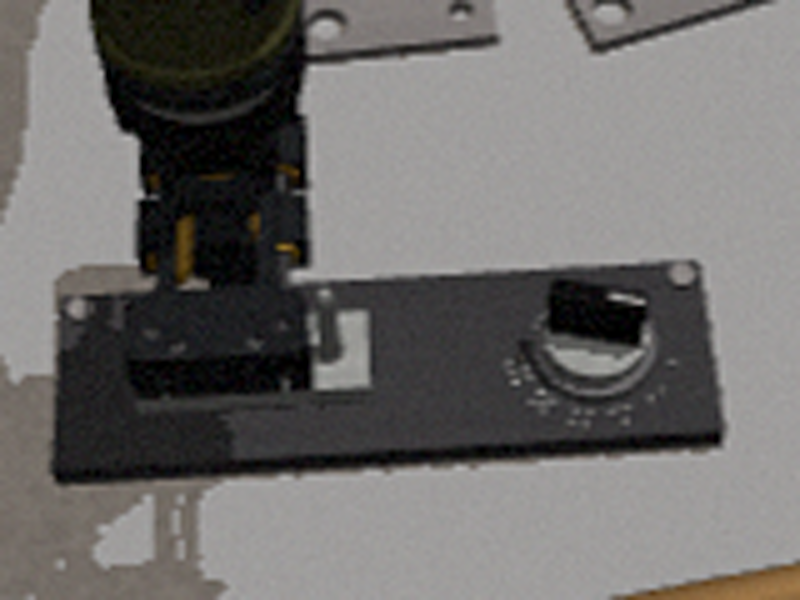

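View pics/w4.png

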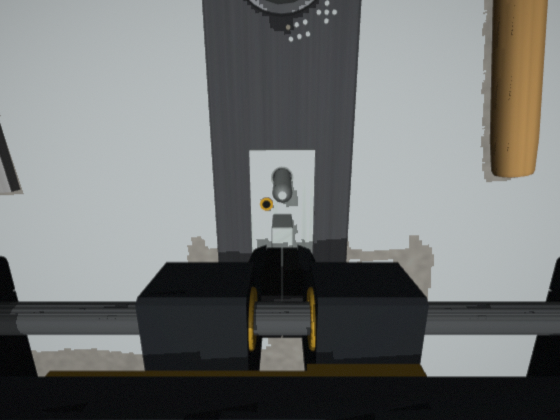

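```bash
python3 - <<'E'
from h import *
w=viewer.snapshot('wrist'); P=cloud(w); st=r.get_state(); print(st['tool_pos'],w['origin'])
for row in list(range(145,300,5)): print(row,np.round(P[row,283],4),w['color'][row,283])
s=viewer.snapshot('scene'); Q=cloud(s)
m=(Q[...,2]>.12)&(Q[...,2]<.2)&(Q[...,0]<.75)&(Q[...,0]>.55)&(Q[...,1]>-.3)&(Q[...,1]<.1)
q=Q[m]; print(len(q),np.percentile(q,[2,50,98],axis=0).round(3))
E
```

```text
[ 0.66638301 -0.09456808  0.04553668] [ 0.67104704 -0.02413069  0.22091321]
145 [ 0.6709 -0.0392  0.0173] [70 73 76]
150 [ 0.6707 -0.0413  0.0287] [141 147 147]
155 [ 0.6705 -0.0442  0.0294] [182 189 190]
160 [ 0.6703 -0.0474  0.028 ] [183 190 190]
165 [ 0.6701 -0.0502  0.0296] [182 188 189]
170 [ 0.6699 -0.0533  0.0298] [75 80 78]
175 [ 0.6698 -0.0533  0.0482] [75 79 77]
180 [ 0.6698 -0.0529  0.0653] [78 81 80]
185 [ 0.6697 -0.0538  0.0733] [91 96 94]
190 [ 0.6695 -0.0558  0.0756] [125 131 129]
195 [ 0.6694 -0.0579  0.0772] [182 190 188]
200 [ 0.6692 -0.0607  0.0754] [100 102 103]
205 [ 0.6684 -0.0758  0.0287] [183 189 190]
210 [ 0.6681 -0.0789  0.0292] [184 191 191]
215 [ 0.668  -0.0811  0.0329] [80 83 83]
220 [ 0.6679 -0.0813  0.0428] [76 78 79]
225 [ 0.6679 -0.0815  0.0513] [77 80 80]
230 [ 0.6678 -0.0824  0.0572] [180 187 185]
235 [ 0.6676 -0.0854  0.0573] [180 188 185]
240 [ 0.6674 -0.0887  0.0564] [177 185 182]
245 [ 0.6672 -0.0914  0.057 ] [109 114 114]
250 [ 0.6675 -0.0847  0.0799] [22 23 24]
255 [ 0.6675 -0.0854  0.0841] [25 26 24]
260 [ 0.6674 -0.0854  0.0896] [26 26 25]
265 [ 0.6674 -0.085   0.0957] [25 28 27]
270 [ 0.6673 -0.0872  0.0961] [17 18 18]
275 [ 0.6671 -0.0897  0.096 ] [12 15 14]
280 [ 0.667  -0.0917  0.0968] [14 13 12]
285 [ 0.6668 -0.0949  0.0954] [11 11 12]
290 [ 0.6673 -0.0852  0.1164] [12 15 12]
295 [ 0.6673 -0.0852  0.1198] [19 21 20]
1319 [[ 0.644 -0.129  0.14 ]
 [ 0.695 -0.096  0.18 ]
 [ 0.749 -0.06   0.194]]
```

Request:
play_rows(
  commands=[
    {"travel":[0,0,0],"delta_rot":[0,0,0],"gripper":0},
    {"travel":[0,0,0],"delta_rot":[0,0,0],"gripper":0},
    {"travel":[0,0,0],"delta_rot":[0,0,0],"gripper":0},
    {"travel":[0,0,0],"delta_rot":[0,0,0],"gripper":0},
    {"travel":[0,0,0.05],"delta_rot":[0,0,0],"gripper":0},
    {"travel":[0,0,0.1],"delta_rot":[0,0,0],"gripper":0},
    {"travel":[0,0,0.13],"delta_rot":[0,0,0],"gripper":0},
    {"travel":[0,0,0.16],"delta_rot":[0,0,0],"gripper":0},
    {"travel":[0,0,0.16],"delta_rot":[0,0,0],"gripper":0},
  ],
)

```text
clock: 12.82
tool_pos: [0.6662, -0.0946, 0.021]
eef_rot: [0.731, 0.682, -0.0, -0.0]
contact_force: [-0.1, 0.2, 0.1]
opening: 0.495
```

```bash
python3 - <<'E'
from h import *
w=viewer.snapshot('wrist'); P=cloud(w); st=r.get_state(); print(st['tool_pos'],w['origin'],st['opening'])
c=w['color']
save(w,'w5',(150,120,420,330),2.9)
for col in (224,230,236):
  for row in list(range(225,270,4)): print(col,row,np.round(P[row,col],4),c[row,col])
E
```

```text
[ 0.66637996 -0.09462313  0.0213365 ] [ 0.67082836 -0.0241088   0.19614959] 0.4995054470958117
224 225 [ 0.6318 -0.0821  0.0176] [75 76 78]
224 229 [ 0.6313 -0.0849  0.0166] [75 75 79]
224 233 [ 0.6312 -0.0871  0.0178] [75 75 80]
224 237 [ 0.6309 -0.0897  0.0177] [75 76 80]
224 241 [ 0.6304 -0.0927  0.0167] [45 47 49]
224 245 [ 0.63   -0.0954  0.0165] [45 45 48]
224 249 [ 0.6378 -0.0834  0.0521] [7 8 9]
224 253 [ 0.639  -0.0829  0.0581] [10 10 10]
224 257 [ 0.6398 -0.0829  0.0629] [ 8  9 10]
224 261 [ 0.6405 -0.0831  0.067 ] [11 10 11]
224 265 [ 0.641  -0.0835  0.0701] [10 10 10]
224 269 [ 0.6419 -0.0833  0.0745] [7 7 6]
230 225 [ 0.6354 -0.0823  0.0176] [74 75 79]
230 229 [ 0.6348 -0.0853  0.0162] [75 76 81]
230 233 [ 0.6346 -0.0878  0.0166] [75 75 80]
230 237 [ 0.6345 -0.09    0.0176] [75 75 79]
230 241 [ 0.6343 -0.0924  0.018 ] [73 74 78]
230 245 [ 0.6338 -0.0955  0.0168] [47 47 49]
230 249 [ 0.641  -0.0831  0.0532] [ 7 11 10]
230 253 [ 0.6417 -0.0833  0.0577] [4 7 5]
230 257 [ 0.6425 -0.0834  0.0622] [ 7  7 11]
230 261 [ 0.6431 -0.0836  0.0662] [ 8  9 10]
230 265 [ 0.6436 -0.084   0.0696] [11 10  7]
230 269 [ 0.6437 -0.0851  0.0712] [12 11 10]
236 225 [ 0.639  -0.0825  0.0176] [75 78 80]
236 229 [ 0.6386 -0.0852  0.0172] [74 77 79]
236 233 [ 0.6708 -0.0241  0.1961] [75 78 80]
236 237 [ 0.638  -0.0905  0.0169] [76 77 81]
236 241 [ 0.6377 -0.0932  0.0167] [72 75 78]
236 245 [ 0.6375 -0.0956  0.0171] [45 46 48]
236 249 [ 0.6438 -0.0836  0.0524] [ 8  9 10]
236 253 [ 0.6444 -0.0839  0.0567] [ 8  8 10]
236 257 [ 0.6442 -0.086   0.0568] [6 7 7]
236 261 [ 0.644  -0.0881  0.0568] [6 7 9]
236 265 [ 0.644  -0.0897  0.058 ] [6 5 5]
236 269 [ 0.6437 -0.092   0.0576] [7 9 7]
```

View pics/w5.png

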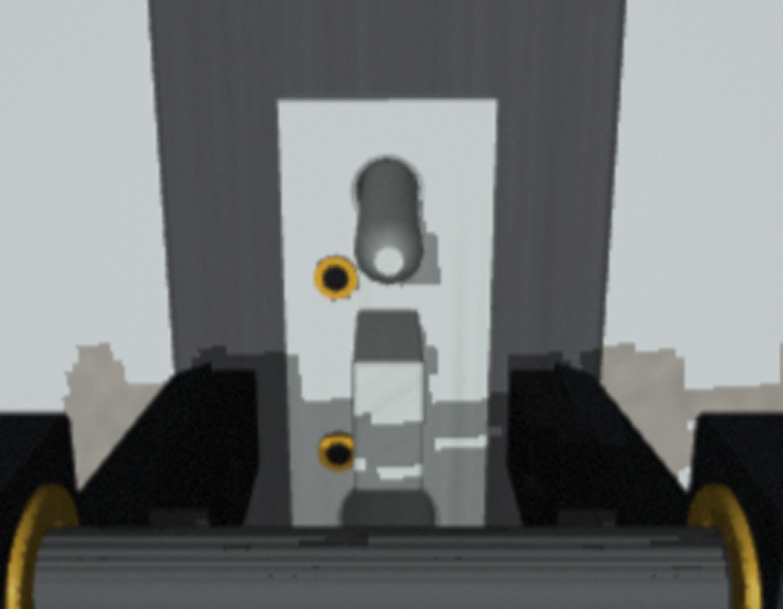

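```bash
python3 - <<'E'
from h import *
s=viewer.snapshot('scene'); Q=cloud(s); st=r.get_state(); print(st['tool_pos'],st['contact_force'])
for col in (218,224,230):
  for row in range(252,282,2): print(col,row,np.round(Q[row,col],3),s['color'][row,col])
E
```

```text
[ 0.66656726 -0.09463297  0.02155205] [-0.45290137  0.38544363  0.51522956]
218 252 [ 0.709 -0.111  0.137] [22 22 19]
218 254 [ 0.715 -0.111  0.138] [22 14 15]
218 256 [ 0.732 -0.11   0.158] [23 26 31]
218 258 [ 0.737 -0.111  0.158] [31 26 33]
218 260 [ 0.741 -0.111  0.158] [27 29 37]
218 262 [ 0.745 -0.111  0.157] [27 25 33]
218 264 [ 0.749 -0.111  0.156] [27 26 26]
218 266 [ 0.753 -0.112  0.156] [31 31 30]
218 268 [ 0.76  -0.112  0.16 ] [ 7 11 15]
218 270 [ 0.758 -0.113  0.149] [0 1 1]
218 272 [ 0.756 -0.114  0.138] [12  7 16]
218 274 [ 0.749 -0.115  0.119] [0 0 6]
218 276 [ 0.694 -0.123  0.016] [33 32 34]
218 278 [ 0.7   -0.123  0.018] [33 29 32]
218 280 [ 0.705 -0.123  0.017] [28 29 28]
224 252 [ 0.711 -0.099  0.137] [24 27 29]
224 254 [ 0.729 -0.099  0.157] [31 28 33]
224 256 [ 0.735 -0.099  0.16 ] [31 30 30]
224 258 [ 0.737 -0.099  0.157] [29 31 32]
224 260 [ 0.742 -0.1    0.157] [32 30 37]
224 262 [ 0.746 -0.1    0.156] [26 32 36]
224 264 [ 0.751 -0.1    0.158] [37 37 37]
224 266 [ 0.755 -0.1    0.156] [39 34 39]
224 268 [ 0.758 -0.101  0.154] [3 2 6]
224 270 [ 0.758 -0.101  0.147] [22 15 17]
224 272 [ 0.75  -0.103  0.127] [21 18 15]
224 274 [ 0.751 -0.103  0.12 ] [18 15 12]
224 276 [ 0.696 -0.109  0.016] [36 33 33]
224 278 [ 0.702 -0.11   0.017] [34 29 36]
224 280 [ 0.708 -0.11   0.02 ] [35 36 35]
230 252 [ 0.714 -0.088  0.138] [18 19 19]
230 254 [ 0.731 -0.087  0.158] [29 20 29]
230 256 [ 0.734 -0.088  0.156] [23 27 27]
230 258 [ 0.739 -0.088  0.157] [31 32 35]
230 260 [ 0.745 -0.088  0.159] [35 31 36]
230 262 [ 0.75  -0.088  0.161] [26 28 35]
230 264 [ 0.753 -0.089  0.158] [31 31 29]
230 266 [ 0.756 -0.089  0.156] [35 34 35]
230 268 [ 0.758 -0.09   0.153] [6 6 6]
230 270 [ 0.758 -0.09   0.144] [13  7  4]
230 272 [ 0.752 -0.091  0.126] [0 6 3]
230 274 [ 0.751 -0.092  0.118] [15 15 16]
230 276 [ 0.699 -0.096  0.018] [56 53 55]
230 278 [ 0.703 -0.097  0.016] [57 58 59]
230 280 [ 0.707 -0.097  0.015] [43 47 45]
```

The fingertips really sit about 30 mm above the reported TCP: depth puts the tips at 0.050 and the body at 0.116 while the TCP reads 0.021. I'll correct for that offset from here on.

Request:
play_rows(
  commands=[
    {"travel":[0,0,0.06],"delta_rot":[0,0,0],"gripper":0},
    {"travel":[0,0,0.12],"delta_rot":[0,0,0],"gripper":0},
    {"travel":[0,0,0.12],"delta_rot":[0,0,0],"gripper":0},
    {"travel":[0,0,0.12],"delta_rot":[0,0,0],"gripper":-1},
    {"travel":[0,0,0.12],"delta_rot":[0,0,0],"gripper":-1},
    {"travel":[0,0,0.12],"delta_rot":[0,0,0],"gripper":-1},
    {"travel":[0,0,0.12],"delta_rot":[0,0,0],"gripper":-1},
    {"travel":[0,0,0.12],"delta_rot":[0,0,0],"gripper":-1},
    {"travel":[0,0,0.12],"delta_rot":[0,0,0],"gripper":-1},
    {"travel":[0,0,0.12],"delta_rot":[0,0,0],"gripper":-1},
  ],
  force=50,
)

```text
clock: 14.18
tool_pos: [0.6668, -0.0946, 0.0038]
eef_rot: [0.731, 0.682, 0.0, 0.0]
contact_force: [0.2, -0.2, 2.7]
opening: 0.131
```

Request:
play_rows(
  commands=[
    {"travel":[0,0,-0.15],"delta_rot":[0,0,0],"gripper":-1},
    {"travel":[0,0,-0.3],"delta_rot":[0,0,0],"gripper":-1},
    {"travel":[0,0,-0.45],"delta_rot":[0,0,0],"gripper":-1},
    {"travel":[0,0,-0.6],"delta_rot":[0,0,0],"gripper":-1},
    {"travel":[0,0,-0.6],"delta_rot":[0,0,0],"gripper":-1},
  ],
)

```text
clock: 14.8
tool_pos: [0.6672, -0.0949, 0.0961]
eef_rot: [0.731, 0.682, 0.001, 0.001]
contact_force: [0.7, -0.3, -4.4]
opening: 0.131
```

Request:
play_rows(
  commands=[
    {"travel":[-0.1,-0.3,0],"delta_rot":[0,0,0],"gripper":-1},
    {"travel":[-0.2,-0.6,0],"delta_rot":[0,0,0],"gripper":-1},
    {"travel":[-0.3,-0.93,0],"delta_rot":[0,0,0],"gripper":-1},
    {"travel":[-0.3,-0.93,0],"delta_rot":[0,0,0],"gripper":-1},
    {"travel":[-0.3,-0.93,0.3],"delta_rot":[0,0,0],"gripper":-1},
    {"travel":[-0.3,-0.93,0.5],"delta_rot":[0,0,0],"gripper":-1},
    {"travel":[-0.3,-0.93,0.63],"delta_rot":[0,0,0],"gripper":-1},
    {"travel":[-0.3,-0.93,0.69],"delta_rot":[0,0,0],"gripper":-1},
    {"travel":[-0.3,-0.93,0.7],"delta_rot":[0,0,0],"gripper":-1},
    {"travel":[-0.3,-0.93,0.7],"delta_rot":[0,0,0],"gripper":-1},
  ],
)

```text
clock: 16.05
tool_pos: [0.5247, -0.1299, -0.011]
eef_rot: [0.731, 0.682, 0.0, 0.0]
contact_force: [0.5, 0.3, -3.4]
opening: 0.133
```

Request:
play_rows(
  commands=[
    {"travel":[0,0,0],"delta_rot":[0,0,0],"gripper":0},
    {"travel":[0,0,0],"delta_rot":[0,0,0],"gripper":0},
    {"travel":[0,0,0],"delta_rot":[0,0,0],"gripper":0},
    {"travel":[0,0,0],"delta_rot":[0,0,0],"gripper":0},
    {"travel":[0,0,-0.3],"delta_rot":[0,0,0],"gripper":0},
    {"travel":[0,0,-0.7],"delta_rot":[0,0,0],"gripper":0.5},
    {"travel":[0,0,-1],"delta_rot":[0,0,0],"gripper":0.5},
    {"travel":[0.3,0,-1],"delta_rot":[0,0,0],"gripper":0.5},
    {"travel":[0.3,0,-1],"delta_rot":[0,0,0],"gripper":0.5},
  ],
)

```text
clock: 17.18
tool_pos: [0.5279, -0.0804, 0.1391]
eef_rot: [0.729, 0.684, 0.001, -0.001]
contact_force: [0.2, -0.6, -0.3]
opening: 0.745
```

```bash
cat > look.py <<'E'
from h import *
def plates(cam,s):
    """outline_of plates -> rect fit on the ground plane + large-hole side"""
    P=cloud(s); seen=[]
    for d in viewer.outline_of(cam,'plate1_mid'):
        m=d['pixels'].astype(np.uint8)
        if m.sum()<40: continue
        cs,_=cv2.findContours(m,cv2.RETR_EXTERNAL,cv2.CHAIN_APPROX_NONE)
        c=max(cs,key=cv2.contourArea)[:,0,:]
        w=np.array([ray(s,p,.008)[:2] for p in c],np.float32)
        ctr,wh,a=cv2.minAreaRect(w)
        if wh[0]<wh[1]: a+=90; wh=wh[::-1]
        a=(a+90)%180-90; ctr=np.array(ctr); u=np.array([np.cos(np.radians(a)),np.sin(np.radians(a))])
        col=np.median(s['color'][d['pixels']],0)
        print(cam,'conf %.2f'%d['conf'],'ctr',ctr.round(4),'ang %.1f'%a,np.round(wh,3),'zmed %.4f'%np.median(P[d['pixels']][:,2]),col,np.round(d['at']))
if __name__=='__main__':
    import sys
    st=r.get_state(); print(st['clock'],st['tool_pos'],st['opening'],st['contact_force'])
    for n in sys.argv[1:]:
        s=viewer.snapshot(n); np.save('last_'+n+'.npy',s,allow_pickle=True); plates(n,s)
        for d in viewer.pinpoint(n,'guide_lug')[:2]: print('lug',round(d['conf'],2),np.round(d['at'],1),np.round(ray(s,d['at'],.026),4))
E
python3 look.py top scene wrist
```

```text
17.175 [ 0.5278861  -0.08040298  0.13908694] 0.7453447534108699 [ 0.20496763 -0.64429765 -0.25018834]
top conf 0.75 ctr [ 4.631e-01 -2.000e-04] ang -89.8 [0.088 0.04 ] zmed 0.0074 [110. 110. 111.] [279. 245.]
scene conf 0.98 ctr [ 0.4624 -0.0059] ang -89.7 [0.104 0.046] zmed 0.0081 [121. 116. 115.] [258. 195.]
scene conf 0.66 ctr [0.7086 0.3694] ang -41.2 [0.077 0.035] zmed 0.0521 [22. 21. 22.] [434. 257.]
scene conf 0.62 ctr [ 0.6165 -0.3043] ang 87.1 [0.157 0.12 ] zmed 0.0235 [8. 8. 9.] [136. 259.]
lug 0.8 [210.1 212.6] [ 0.5214 -0.1318  0.026 ]
wrist conf 0.90 ctr [ 0.4606 -0.0068] ang 89.6 [0.105 0.043] zmed 0.0088 [153. 153. 153.] [203. 107.]
wrist conf 0.51 ctr [ 0.6704 -0.0565] ang 86.2 [0.26  0.099] zmed 0.0170 [65. 67. 69.] [432. 125.]
lug 0.56 [284.1 240.8] [ 0.5257 -0.1294  0.026 ]
```

```bash
python3 - <<'E'
from h import *
c=plan([.4615,-.0068,.03],0.2)
plan([.4615,-.0068,-.026],0.2,c)
E
```

```text
travel [0.494, -0.473, 0.722] rot [-0.0, 0.0, -0.024] rows>=2.4
travel [0.0, 0.0, 0.373] rot [0.0, 0.0, 0.0] rows>=0.9
```

Request:
play_rows(
  commands=[
    {"travel":[0.494,-0.473,0.2],"delta_rot":[0,0,-0.024],"gripper":0.5},
    {"travel":[0.494,-0.473,0.4],"delta_rot":[0,0,-0.024],"gripper":0.5},
    {"travel":[0.494,-0.473,0.72],"delta_rot":[0,0,-0.024],"gripper":0.5},
    {"travel":[0.494,-0.473,0.72],"delta_rot":[0,0,-0.024],"gripper":0.5},
    {"travel":[0.494,-0.473,0.9],"delta_rot":[0,0,-0.024],"gripper":0.5},
    {"travel":[0.494,-0.473,1],"delta_rot":[0,0,-0.024],"gripper":0.5},
    {"travel":[0.494,-0.473,1],"delta_rot":[0,0,-0.024],"gripper":0.5},
  ],
)

```text
clock: 18.5
tool_pos: [0.4639, -0.0066, -0.0098]
eef_rot: [0.705, 0.709, -0.001, -0.001]
contact_force: [-0.8, 0.4, 0.0]
opening: 0.749
```

```bash
python3 look.py wrist; python3 - <<'E'
from h import *
c=plan([.4615,-.0068,-.026],0.2)
E
```

```text
18.5 [ 0.46393379 -0.00655069 -0.00980198] 0.7492633061160623 [-0.83103032  0.36711891  0.00269779]
wrist conf 0.80 ctr [0.4603 0.0058] ang -89.9 [0.082 0.041] zmed 0.0090 [127. 127. 126.] [274. 225.]
travel [-0.003, -0.015, 0.112] rot [-0.0, -0.0, 0.001] rows>=0.3
```

Request:
play_rows(
  commands=[
    {"travel":[0.005,-0.015,0.06],"delta_rot":[0,0,0],"gripper":0.5},
    {"travel":[0.005,-0.015,0.108],"delta_rot":[0,0,0],"gripper":0.5},
    {"travel":[0.005,-0.015,0.108],"delta_rot":[0,0,0],"gripper":-1},
    {"travel":[0.005,-0.015,0.108],"delta_rot":[0,0,0],"gripper":-1},
    {"travel":[0.005,-0.015,0.108],"delta_rot":[0,0,0],"gripper":-1},
    {"travel":[0.005,-0.015,0.108],"delta_rot":[0,0,0],"gripper":-1},
    {"travel":[0.005,-0.015,0.108],"delta_rot":[0,0,0],"gripper":-1},
    {"travel":[0.005,-0.015,0.108],"delta_rot":[0,0,0],"gripper":-1},
  ],
  force=50,
)

```text
clock: 19.65
tool_pos: [0.4636, -0.0052, -0.0236]
eef_rot: [0.706, 0.708, -0.002, -0.003]
contact_force: [-1.3, -0.5, 6.9]
opening: 0.442
```

Request:
play_rows(
  commands=[
    {"travel":[0,0,-0.15],"delta_rot":[0,0,0],"gripper":-1},
    {"travel":[0,0,-0.4],"delta_rot":[0,0,0],"gripper":-1},
    {"travel":[0,0,-0.75],"delta_rot":[0,0,0],"gripper":-1},
    {"travel":[0,0,-0.75],"delta_rot":[0,0,0],"gripper":-1},
  ],
)

```text
clock: 20.15
tool_pos: [0.4669, -0.0056, 0.0909]
eef_rot: [0.706, 0.708, -0.001, -0.0]
contact_force: [1.8, -0.2, -2.4]
opening: 0.435
```

```bash
cat > hand.py <<'E'
from h import *
# plate in hand: wrist view; fits the visible plate on its top plane; prints far edge & sides in tool frame
def hand(zoff=.0055):
    st=r.get_state(); w=viewer.snapshot('wrist'); np.save('last_wrist.npy',w,allow_pickle=True)
    M=R.from_quat(st['eef_rot']); P=M.inv().apply((cloud(w).reshape(-1,3)-st['tool_pos'])).reshape(420,560,3)
    # tips real z in tool = -.029 ; plate top about -.029-.0055
    m=(P[...,2]<-.025)&(P[...,2]>-.045)&(abs(P[...,1])<.035)&(P[...,0]>.011)&(P[...,0]<.08)
    q=P[m]; print('pos',st['tool_pos'].round(4),'open',st['opening'].round(3),'F',st['contact_force'].round(1),'n',len(q))
    if len(q)<100: return
    print('z med',np.median(q[:,2]).round(4),'far edge x %.4f'%np.percentile(q[:,0],99),'y',np.percentile(q[:,1],[1,99]).round(4))
    for lo,hi in [(.012,.024),(.036,.048)]:
        k=q[(q[:,0]>lo)&(q[:,0]<hi)]
        print('  x%.3f y mid %.4f z %.4f'%(lo,np.percentile(k[:,1],[2,98]).mean(),np.median(k[:,2])))
    # hole: pixels inside the rect much lower
    return w
if __name__=='__main__':
    w=hand(); save(w,'hand_last')
E
python3 hand.py
```

```text
Traceback (most recent call last):
  File "hand.py", line 17, in <module>
    w=hand(); save(w,'hand_last')
  File "hand.py", line 8, in hand
    q=P[m]; print('pos',st['tool_pos'].round(4),'open',st['opening'].round(3),'F',st['contact_force'].round(1),'n',len(q))
                                                       ^^^^^^^^^^^^^^^^^^^
AttributeError: 'float' object has no attribute 'round'
```

```bash
sed -i "s/st\['opening'\].round(3)/round(float(st['opening']),3)/" hand.py; python3 hand.py
```

```text
pos [ 0.4658 -0.005   0.0893] open 0.433 F [ 0.6  0.9 -1.7] n 6929
z med -0.0325 far edge x 0.0517 y [-0.0273  0.0266]
  x0.012 y mid -0.0006 z -0.0325
  x0.036 y mid -0.0006 z -0.0324
```

View pics/hand_last.png

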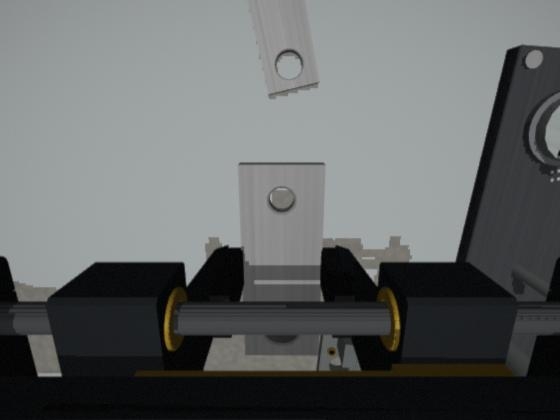

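```bash
python3 - <<'E'
from h import *
plan([.6667,-.0942,.065],-3.7)
E
```

```text
travel [-0.45, 1.0, 0.107] rot [-0.002, -0.0, 0.022] rows>=2.6
travel [-0.13, 0.354, 0.04] rot [0.0, 0.0, 0.0] rows>=0.9
```

Request:
play_rows(
  commands=[
    {"travel":[-0.22,0.5,0],"delta_rot":[0,0,0.011],"gripper":-1},
    {"travel":[-0.45,1,0],"delta_rot":[0,0,0.022],"gripper":-1},
    {"travel":[-0.45,1,0],"delta_rot":[0,0,0.022],"gripper":-1},
    {"travel":[-0.45,1,0],"delta_rot":[0,0,0.022],"gripper":-1},
  ],
)

```text
clock: 20.75
tool_pos: [0.6165, -0.0736, 0.0845]
eef_rot: [0.73, 0.684, -0.003, -0.003]
contact_force: [0.0, -0.0, -2.4]
opening: 0.435
```

Request:
play_rows(
  commands=[
    {"travel":[-0.13,0.354,0.05],"delta_rot":[0,0,0],"gripper":-1},
    {"travel":[-0.13,0.354,0.15],"delta_rot":[0,0,0],"gripper":-1},
    {"travel":[-0.13,0.354,0.15],"delta_rot":[0,0,0],"gripper":-1},
    {"travel":[-0.13,0.354,0.15],"delta_rot":[0,0,0],"gripper":-1},
  ],
)

```text
clock: 21.25
tool_pos: [0.6649, -0.0938, 0.0634]
eef_rot: [0.729, 0.684, -0.003, -0.004]
contact_force: [-0.4, 0.9, -2.0]
opening: 0.438
```

```bash
python3 hand.py; python3 - <<'E'
from h import *
st=r.get_state(); print(st['eef_rot'])
w=np.load('last_wrist.npy',allow_pickle=True).item(); save(w,'p1',(190,110,370,260),4)
plan([.6667,-.0942,.065],-3.7)
E
```

```text
pos [ 0.6649 -0.0938  0.0634] open 0.438 F [-0.4  0.9 -2. ] n 6868
z med -0.0324 far edge x 0.0516 y [-0.0207  0.0192]
  x0.012 y mid -0.0006 z -0.0324
  x0.036 y mid -0.0007 z -0.0323
[ 0.72923033  0.68425135 -0.00302347 -0.00375296]
travel [-0.001, 0.008, -0.007] rot [-0.003, -0.0, 0.0] rows>=0.1
```

View pics/p1.png

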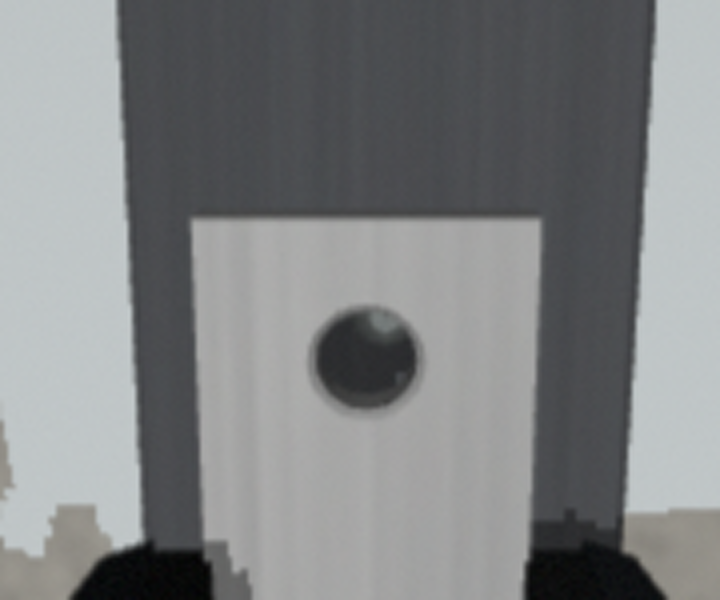

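```bash
python3 - <<'E'
from h import *
w=np.load('last_wrist.npy',allow_pickle=True).item(); st=r.get_state(); M=R.from_quat(st['eef_rot'])
P=cloud(w); print(P[225,275],P[190,286])
h=ray(w,(190+366/4,110+359/4),P[225,275][2]); p=ray(w,(190+382/4,110+320/4),.0755)
print(h,p,M.inv().apply(h-st['tool_pos']),M.inv().apply(p-h)*1000)
E
```

```text
[ 0.66305262 -0.07160034  0.09541952] [ 0.66919923 -0.05848697  0.07790533]
[ 0.6669872  -0.05925144  0.09541952] [ 0.66890746 -0.05899204  0.0755    ] [ 0.03483827 -0.00101638 -0.03148343] [ 0.36649908  2.09124464 19.90060829]
```

Request:
play_rows(
  commands=[
    {"travel":[0.002,0.013,0],"delta_rot":[0,0,0],"gripper":-1},
    {"travel":[0.002,0.013,0.06],"delta_rot":[0,0,0],"gripper":-1},
    {"travel":[0.002,0.013,0.1],"delta_rot":[0,0,0],"gripper":-1},
    {"travel":[0.002,0.013,0.13],"delta_rot":[0,0,0],"gripper":-1},
    {"travel":[0.002,0.013,0.16],"delta_rot":[0,0,0],"gripper":-1},
    {"travel":[0.002,0.013,0.16],"delta_rot":[0,0,0],"gripper":-1},
  ],
)

```text
clock: 22.05
tool_pos: [0.6676, -0.0936, 0.0391]
eef_rot: [0.729, 0.684, -0.003, -0.004]
contact_force: [-1.6, 3.0, -3.2]
opening: 0.436
```

Request:
play_rows(
  commands=[
    {"travel":[0,0,0.06],"delta_rot":[0,0,0],"gripper":-1},
    {"travel":[0,0,0.12],"delta_rot":[0,0,0],"gripper":-1},
    {"travel":[0,0,0.18],"delta_rot":[0,0,0],"gripper":-1},
    {"travel":[0,0,0.24],"delta_rot":[0,0,0],"gripper":-1},
    {"travel":[0,0,0.28],"delta_rot":[0,0,0],"gripper":-1},
    {"travel":[0,0,0.28],"delta_rot":[0,0,0],"gripper":-1},
  ],
)

```text
clock: 22.8
tool_pos: [0.6675, -0.0937, -0.0029]
eef_rot: [0.729, 0.685, -0.003, -0.004]
contact_force: [-1.7, 4.1, -3.4]
opening: 0.435
```

Request:
play_rows(
  commands=[
    {"travel":[0,0,0.03],"delta_rot":[0,0,0],"gripper":-1},
    {"travel":[0,0,0.03],"delta_rot":[0,0,0],"gripper":0.2},
    {"travel":[0,0,0.03],"delta_rot":[0,0,0],"gripper":0.2},
    {"travel":[0,0,0.03],"delta_rot":[0,0,0],"gripper":0.2},
    {"travel":[0,0,-0.2],"delta_rot":[0,0,0],"gripper":0.2},
    {"travel":[0,0,-0.6],"delta_rot":[0,0,0],"gripper":0.5},
    {"travel":[0,0,-0.8],"delta_rot":[0,0,0],"gripper":0.5},
    {"travel":[0,0,-0.8],"delta_rot":[0,0,0],"gripper":0.5},
  ],
)

```text
clock: 23.8
tool_pos: [0.6711, -0.0962, 0.1213]
eef_rot: [0.729, 0.684, -0.002, 0.0]
contact_force: [-0.0, 0.4, -0.5]
opening: 0.749
```

```bash
python3 look.py wrist; python3 - <<'E'
from h import *
w=np.load('last_wrist.npy',allow_pickle=True).item()
P=cloud(w); m=(abs(P[...,0]-.667)<.018)&(P[...,1]<-.04)&(P[...,1]>-.15)&(P[...,2]>.01)&(P[...,2]<.04)
q=P[m]; print(len(q),np.percentile(q,[2,50,98],axis=0).round(4))
save(w,'w6')
plan([.47,.11,.11],11)
E
```

```text
23.8 [ 0.67107311 -0.09623031  0.12129251] 0.7488226862645794 [-0.0231665   0.36849992 -0.49217786]
wrist conf 0.90 ctr [ 0.6669 -0.0982] ang 86.2 [0.11  0.043] zmed 0.0250 [159. 160. 159.] [275. 189.]
wrist conf 0.51 ctr [0.6766 0.0544] ang -3.7 [0.051 0.026] zmed 0.0331 [111. 117. 116.] [277.  16.]
lug 0.65 [125.9 244.8] [ 0.5231 -0.1278  0.026 ]
4036 [[ 0.6497 -0.1415  0.0171]
 [ 0.6679 -0.0866  0.025 ]
 [ 0.6843 -0.0416  0.0307]]
travel [0.909, -1.0, 0.042] rot [-0.003, -0.0, -0.081] rows>=3.2
travel [0.458, -0.299, 0.013] rot [0.0, 0.0, 0.0] rows>=1.3
```

View pics/w6.png

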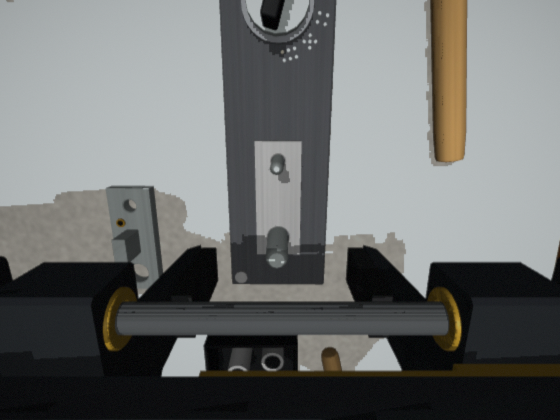

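Plate 1 is home on the pins: its top is at 0.025. On to the next plate.

Request:
play_rows(
  commands=[
    {"travel":[0.45,-0.5,0],"delta_rot":[-0.003,0,-0.04],"gripper":0.5},
    {"travel":[0.9,-1,0],"delta_rot":[-0.003,0,-0.081],"gripper":0.5},
    {"travel":[0.9,-1,0.04],"delta_rot":[-0.003,0,-0.081],"gripper":0.5},
    {"travel":[0.9,-1,0.04],"delta_rot":[-0.003,0,-0.081],"gripper":0.5},
  ],
)

```text
clock: 24.45
tool_pos: [0.523, 0.0534, 0.1114]
eef_rot: [0.635, 0.773, -0.001, -0.003]
contact_force: [0.4, -0.7, 0.2]
opening: 0.748
```

Request:
play_rows(
  commands=[
    {"travel":[0.46,-0.3,0],"delta_rot":[0,0,0],"gripper":0.5},
    {"travel":[0.46,-0.3,0],"delta_rot":[0,0,0],"gripper":0.5},
    {"travel":[0.46,-0.3,0],"delta_rot":[0,0,0],"gripper":0.5},
  ],
)

```text
clock: 24.82
tool_pos: [0.4703, 0.1091, 0.1127]
eef_rot: [0.636, 0.772, 0.0, 0.0]
contact_force: [0.1, -0.2, -0.8]
opening: 0.751
```

```bash
cat >> look.py <<'E'
    if 'wrist' in sys.argv:
        # edge based: depth blobs near plate height
        s=np.load('last_wrist.npy',allow_pickle=True).item()
        for o in blobs(s,.005,.013,400,(.35,.6,-.4,.45)): print('blob',np.round(o[0],4),'ang %.1f'%o[1],np.round(o[2],3),o[4],np.round(o[5]))
E
python3 look.py wrist scene
```

```text
24.825 [0.47025616 0.10905722 0.11268767] 0.7510679647513995 [ 0.12818712 -0.23080655 -0.76423168]
scene conf 0.80 ctr [ 0.6584 -0.0937] ang 86.4 [0.106 0.046] zmed 0.0240 [121. 116. 114.] [230. 264.]
lug 0.68 [209.8 210.3] [ 0.5141 -0.1323  0.026 ]
blob [0.4789 0.2399] ang 49.2 [0.122 0.046] [126. 127. 126.] [358.  21.]
blob [0.4632 0.1387] ang -76.9 [0.107 0.041] [131. 131. 130.] [280. 160.]
```

```bash
python3 - <<'E'
from h import *
c=plan([.4642,.1397,-.0225],13.1)
E
```

```text
travel [0.221, -0.01, 0.904] rot [0.001, 0.0, -0.013] rows>=2.2
```

Request:
play_rows(
  commands=[
    {"travel":[0.22,-0.01,0.3],"delta_rot":[0,0,-0.013],"gripper":0.5},
    {"travel":[0.22,-0.01,0.6],"delta_rot":[0,0,-0.013],"gripper":0.5},
    {"travel":[0.22,-0.01,0.8],"delta_rot":[0,0,-0.013],"gripper":0.5},
    {"travel":[0.22,-0.01,0.9],"delta_rot":[0,0,-0.013],"gripper":0.5},
    {"travel":[0.22,-0.01,0.9],"delta_rot":[0,0,-0.013],"gripper":0.5},
    {"travel":[0.22,-0.01,0.9],"delta_rot":[0,0,-0.013],"gripper":-1},
    {"travel":[0.22,-0.01,0.9],"delta_rot":[0,0,-0.013],"gripper":-1},
    {"travel":[0.22,-0.01,0.9],"delta_rot":[0,0,-0.013],"gripper":-1},
    {"travel":[0.22,-0.01,0.9],"delta_rot":[0,0,-0.013],"gripper":-1},
    {"travel":[0.22,-0.01,0.9],"delta_rot":[0,0,-0.013],"gripper":-1},
    {"travel":[0.22,-0.01,0.9],"delta_rot":[0,0,-0.013],"gripper":-1},
  ],
  force=50,
)

```text
clock: 26.5
tool_pos: [0.4624, 0.1409, -0.0198]
eef_rot: [0.621, 0.784, 0.001, 0.0]
contact_force: [-3.8, -0.4, 22.0]
opening: 0.093
```

Request:
play_rows(
  commands=[
    {"travel":[0,0,-0.15],"delta_rot":[0,0,0],"gripper":-1},
    {"travel":[0,0,-0.4],"delta_rot":[0,0,0],"gripper":-1},
    {"travel":[0,0,-0.72],"delta_rot":[0,0,0],"gripper":-1},
    {"travel":[0,0,-0.72],"delta_rot":[0,0,0],"gripper":-1},
  ],
)

```text
clock: 27.0
tool_pos: [0.4646, 0.1413, 0.089]
eef_rot: [0.62, 0.784, 0.003, 0.002]
contact_force: [0.1, 0.5, 1.2]
opening: 0.005
```

```bash
cat >> hand.py <<'E'
    st=r.get_state(); M=R.from_quat(st['eef_rot']); P=cloud(w)
    Q=M.inv().apply(P.reshape(-1,3)-st['tool_pos']).reshape(P.shape)
    # small hole: darker/deeper spot around tool (.035,0)
    m=(abs(Q[...,2]+.0325)<.006)&(Q[...,0]>.008)&(Q[...,0]<.06)&(abs(Q[...,1])<.03)
    m=cv2.morphologyEx(m.astype(np.uint8),cv2.MORPH_OPEN,np.ones((3,3)))
    cs,h=cv2.findContours(m,cv2.RETR_CCOMP,cv2.CHAIN_APPROX_NONE)
    zt=np.median(P[m>0][:,2])
    for c,hh in zip(cs,h[0]):
        if hh[3]>=0 and cv2.contourArea(c)>60:
            (u,v),rad=cv2.minEnclosingCircle(c); b=cv2.boundingRect(c); u,v=b[0]+b[2]/2-.5,b[1]+b[3]/2-.5
            p=ray(w,(u,v),zt); print('hole px',u,v,b,'tool',M.inv().apply(p-st['tool_pos']).round(4),'world',p.round(4))
    # pin tops
    k=(abs(P[...,2]-.074)<.004)&(abs(P[...,0]-.668)<.012)&(P[...,1]>-.08)&(P[...,1]<-.04)
    if k.sum()>5: print('pin seen',k.sum(),np.median(P[k],0).round(4))
E
python3 hand.py; python3 - <<'E'
from h import *
plan([.667,-.0938,.09],-3.8)
E
```

```text
pos [0.4646 0.1413 0.089 ] open 0.005 F [0.1 0.5 1.2] n 171
z med -0.0394 far edge x 0.0116 y [-0.0144  0.0135]
travel [-1.0, 0.521, -0.008] rot [0.001, -0.0, 0.095] rows>=2.7
travel [-0.673, 0.665, -0.008] rot [0.0, 0.0, -0.0] rows>=2.3Traceback (most recent call last):
  File "hand.py", line 17, in <module>
    w=hand(); save(w,'hand_last')
  File "hand.py", line 13, in hand
    print('  x%.3f y mid %.4f z %.4f'%(lo,np.percentile(k[:,1],[2,98]).mean(),np.median(k[:,2])))
                                          ~~~~~~~~~~~~~^^^^^^^^^^^^^^^
    return _quantile_unchecked(
        a, q, axis, out, overwrite_input, method, keepdims, weights)
    return _ureduce(a,
                    func=_quantile_ureduce_func,
    ...<5 lines>...
                    overwrite_input=overwrite_input,
                    method=method)
    r = func(a, **kwargs)
    result = _quantile(arr,
                       quantiles=q,
    ...<2 lines>...
                       out=out,
                       weights=wgt)
    slices_having_nans = np.isnan(arr[-1, ...])
                                  ~~~^^^^^^^^^
IndexError: index -1 is out of bounds for axis 0 with size 0
```

The fingers closed on top of plate B, too high by a few mm. I'll reopen, look again and go deeper.

Request:
play_rows(
  commands=[
    {"travel":[-0.2,0,-0.15],"delta_rot":[0,0,0],"gripper":0.5},
    {"travel":[-0.2,0,-0.15],"delta_rot":[0,0,0],"gripper":0.5},
    {"travel":[-0.2,0,-0.15],"delta_rot":[0,0,0],"gripper":0.5},
    {"travel":[-0.2,0,-0.15],"delta_rot":[0,0,0],"gripper":0.5},
    {"travel":[-0.2,0,-0.15],"delta_rot":[0,0,0],"gripper":0.5},
    {"travel":[-0.2,0,-0.15],"delta_rot":[0,0,0],"gripper":0.5},
  ],
)

```text
clock: 27.8
tool_pos: [0.4693, 0.112, 0.1084]
eef_rot: [0.62, 0.784, 0.0, -0.0]
contact_force: [-0.2, -1.1, -0.1]
opening: 0.662
```

```bash
sed -i "s/if len(q)<100: return/if len(q)<1000: return w/" hand.py; python3 look.py wrist
```

```text
27.8 [0.46931841 0.11196826 0.10835829] 0.6624814776224329 [-0.22097385 -1.09575703 -0.10676981]
blob [0.4775 0.2427] ang 46.8 [0.124 0.049] [129. 129. 129.] [367.  23.]
blob [0.4649 0.139 ] ang -76.7 [0.107 0.041] [134. 134. 133.] [284. 164.]
```

```bash
python3 - <<'E'
from h import *
c=plan([.4655,.1393,-.029],13.2)
E
```

```text
travel [0.184, 0.015, 0.917] rot [0.0, -0.0, 0.001] rows>=2.2
```

Request:
play_rows(
  commands=[
    {"travel":[0.184,0.015,0.3],"delta_rot":[0,0,0.001],"gripper":0.5},
    {"travel":[0.184,0.015,0.6],"delta_rot":[0,0,0.001],"gripper":0.5},
    {"travel":[0.184,0.015,0.8],"delta_rot":[0,0,0.001],"gripper":0.5},
    {"travel":[0.184,0.015,0.88],"delta_rot":[0,0,0.001],"gripper":0.5},
    {"travel":[0.184,0.015,0.92],"delta_rot":[0,0,0.001],"gripper":0.5},
    {"travel":[0.184,0.015,0.92],"delta_rot":[0,0,0.001],"gripper":0.5},
  ],
)

```text
clock: 28.7
tool_pos: [0.4651, 0.1388, -0.0278]
eef_rot: [0.622, 0.783, 0.001, -0.0]
contact_force: [-2.4, -0.7, 15.7]
opening: 0.753
```

Request:
play_rows(
  commands=[
    {"travel":[0,0,0],"delta_rot":[0,0,0],"gripper":-1},
    {"travel":[0,0,0],"delta_rot":[0,0,0],"gripper":-1},
    {"travel":[0,0,0],"delta_rot":[0,0,0],"gripper":-1},
    {"travel":[0,0,0],"delta_rot":[0,0,0],"gripper":-1},
    {"travel":[0,0,0],"delta_rot":[0,0,0],"gripper":-1},
    {"travel":[0,0,0],"delta_rot":[0,0,0],"gripper":-1},
  ],
  force=50,
)

```text
clock: 29.45
tool_pos: [0.4648, 0.139, -0.0278]
eef_rot: [0.622, 0.783, 0.001, -0.0]
contact_force: [-2.8, -1.1, 14.5]
opening: 0.446
```

Request:
play_rows(
  commands=[
    {"travel":[0,0,-0.15],"delta_rot":[0,0,0],"gripper":-1},
    {"travel":[0,0,-0.4],"delta_rot":[0,0,0],"gripper":-1},
    {"travel":[0,0,-0.77],"delta_rot":[0,0,0],"gripper":-1},
    {"travel":[0,0,-0.77],"delta_rot":[0,0,0],"gripper":-1},
  ],
)

```text
clock: 29.95
tool_pos: [0.4677, 0.1393, 0.0893]
eef_rot: [0.622, 0.783, 0.003, 0.003]
contact_force: [0.1, 0.7, -3.3]
opening: 0.442
```

```bash
python3 hand.py; python3 - <<'E'
from h import *
plan([.6675,-.0935,.09],-3.8)
E
```

```text
pos [0.4677 0.1393 0.0893] open 0.442 F [ 0.1  0.7 -3.3] n 7954
z med -0.0366 far edge x 0.0547 y [-0.0279  0.0273]
  x0.012 y mid -0.0004 z -0.0367
  x0.036 y mid -0.0005 z -0.0366
travel [-1.0, 0.523, -0.007] rot [0.001, -0.0, 0.094] rows>=2.7
travel [-0.658, 0.649, -0.008] rot [0.0, 0.0, 0.0] rows>=2.2
```

Request:
play_rows(
  commands=[
    {"travel":[-0.5,0.26,0],"delta_rot":[0,0,0.047],"gripper":-1},
    {"travel":[-1,0.523,0],"delta_rot":[0,0,0.094],"gripper":-1},
    {"travel":[-1,0.523,0],"delta_rot":[0,0,0.094],"gripper":-1},
    {"travel":[-1,0.523,0],"delta_rot":[0,0,0.094],"gripper":-1},
  ],
)

```text
clock: 30.5
tool_pos: [0.5773, 0.0064, 0.0848]
eef_rot: [0.732, 0.681, -0.0, 0.001]
contact_force: [-0.8, 0.6, -3.7]
opening: 0.451
```

Request:
play_rows(
  commands=[
    {"travel":[-0.34,0.325,0],"delta_rot":[0,0,0],"gripper":-1},
    {"travel":[-0.675,0.65,0],"delta_rot":[0,0,0],"gripper":-1},
    {"travel":[-0.675,0.65,0.1],"delta_rot":[0,0,0],"gripper":-1},
    {"travel":[-0.675,0.65,0.18],"delta_rot":[0,0,0],"gripper":-1},
    {"travel":[-0.675,0.65,0.18],"delta_rot":[0,0,0],"gripper":-1},
  ],
)

```text
clock: 31.12
tool_pos: [0.6638, -0.0931, 0.0564]
eef_rot: [0.73, 0.684, -0.0, -0.003]
contact_force: [0.7, 0.1, -3.0]
opening: 0.448
```

```bash
cat > fit.py <<'E'
from h import *
# plate over the pins: small hole (dark blob in bright plate) and the pin top inside it
st=r.get_state(); w=viewer.snapshot('wrist'); np.save('last_wrist.npy',w,allow_pickle=True)
M=R.from_quat(st['eef_rot']); P=cloud(w); Q=M.inv().apply(P.reshape(-1,3)-st['tool_pos']).reshape(P.shape)
k=(Q[...,0]>.012)&(Q[...,0]<.024)&(abs(Q[...,1])<.015)&(Q[...,2]<-.02)&(Q[...,2]>-.05)
zt=np.median(Q[...,2][k]); zw=np.median(P[...,2][k])
g=cv2.cvtColor(w['color'],cv2.COLOR_RGB2GRAY)
roi=(slice(130,245),slice(240,325)); G=g[roi]
pm=cv2.morphologyEx((G>115).astype(np.uint8),cv2.MORPH_CLOSE,np.ones((25,25)))
n,L,S,C=cv2.connectedComponentsWithStats(((G<115)&(pm>0)).astype(np.uint8))
print('pos',st['tool_pos'].round(4),'plate top tool z %.4f world %.4f'%(zt,zw),'open %.3f'%st['opening'],'F',st['contact_force'].round(1))
e=P[...,:][(abs(P[...,2]-zw)<.004)&(abs(Q[...,1])<.015)&(Q[...,0]>0)]
if len(e): print('far edge tool x %.4f'%np.percentile(M.inv().apply(e-st['tool_pos'])[:,0],99.5))
for i in range(1,n):
    if S[i,4]>150:
        b=S[i]; u,v=240+b[0]+b[2]/2-.5,130+b[1]+b[3]/2-.5
        h=ray(w,(u,v),zw); print('hole px',u,v,b[2:5],'tool',M.inv().apply(h-st['tool_pos']).round(4),h.round(4))
        for d in viewer.pinpoint('wrist','pin_small')[:2]:
            p=ray(w,d['at'],.076); print('  pin',round(d['conf'],2),np.round(d['at'],1),p.round(4),'pin-hole in tool mm',(M.inv().apply(p-h)*1000).round(1))
        sub=g[130+b[1]:130+b[1]+b[3],240+b[0]:240+b[0]+b[2]].astype(float); m=L[b[1]:b[1]+b[3],b[0]:b[0]+b[2]]==i
        t=np.percentile(sub[m],93); yy,xx=np.nonzero((sub>=t)&m); q=(240+b[0]+np.median(xx),130+b[1]+np.median(yy)); p=ray(w,q,.076)
        print('  bright',q,p.round(4),(M.inv().apply(p-h)*1000).round(1))
E
python3 fit.py; python3 - <<'E'
from h import *
plan([.6675,-.0965,.062],-3.8)
w=np.load('last_wrist.npy',allow_pickle=True).item(); save(w,'p2',(190,110,370,260),4)
E
```

```text
pos [ 0.6638 -0.0931  0.0564] plate top tool z -0.0366 world 0.0931 open 0.448 F [ 0.7  0.1 -3. ]
far edge tool x 0.0545
hole px 291.0 155.0 [ 67   7 164] tool [ 0.0561  0.0037 -0.0365] [ 0.6713 -0.0376  0.0931]
  pin 0.67 [289.3 191.9] [ 0.6697 -0.0578  0.076 ] pin-hole in tool mm [-20.4  -0.2  17. ]
  bright (np.float64(277.5), np.float64(157.0)) [ 0.6649 -0.0398  0.076 ] [-2.8 -6.2 17.1]
hole px 281.0 195.5 [ 27  26 486] tool [ 0.0378 -0.0007 -0.0365] [ 0.6657 -0.0555  0.0931]
  pin 0.67 [289.3 191.9] [ 0.6697 -0.0578  0.076 ] pin-hole in tool mm [-2.2  4.2 17.1]
  bright (np.float64(283.0), np.float64(189.0)) [ 0.6665 -0.0561  0.076 ] [-0.7  1.  17.1]
travel [-0.012, 0.011, -0.019] rot [0.0, -0.001, 0.001] rows>=0.1
```

Request:
play_rows(
  commands=[
    {"travel":[-0.016,0.022,0],"delta_rot":[0,0,0.001],"gripper":-1},
    {"travel":[-0.016,0.022,0],"delta_rot":[0,0,0.001],"gripper":-1},
    {"travel":[-0.016,0.022,0.05],"delta_rot":[0,0,0.001],"gripper":-1},
    {"travel":[-0.016,0.022,0.08],"delta_rot":[0,0,0.001],"gripper":-1},
    {"travel":[-0.016,0.022,0.11],"delta_rot":[0,0,0.001],"gripper":-1},
    {"travel":[-0.016,0.022,0.14],"delta_rot":[0,0,0.001],"gripper":-1},
    {"travel":[-0.016,0.022,0.14],"delta_rot":[0,0,0.001],"gripper":-1},
  ],
)

```text
clock: 32.15
tool_pos: [0.6678, -0.0963, 0.0367]
eef_rot: [0.731, 0.682, 0.001, -0.003]
contact_force: [-3.0, 5.1, -2.7]
opening: 0.445
```

Request:
play_rows(
  commands=[
    {"travel":[0.006,-0.004,0.07],"delta_rot":[0,0,0],"gripper":-1},
    {"travel":[0.006,-0.004,0.14],"delta_rot":[0,0,0],"gripper":-1},
    {"travel":[0.006,-0.004,0.2],"delta_rot":[0,0,0],"gripper":-1},
    {"travel":[0.006,-0.004,0.25],"delta_rot":[0,0,0],"gripper":-1},
    {"travel":[0.006,-0.004,0.26],"delta_rot":[0,0,0],"gripper":-1},
    {"travel":[0.006,-0.004,0.26],"delta_rot":[0,0,0],"gripper":-1},
  ],
)

```text
clock: 32.9
tool_pos: [0.6678, -0.0963, -0.0019]
eef_rot: [0.731, 0.682, 0.0, -0.002]
contact_force: [-1.9, 4.1, -3.4]
opening: 0.443
```

Request:
play_rows(
  commands=[
    {"travel":[0,0,0],"delta_rot":[0,0,0],"gripper":0.2},
    {"travel":[0,0,0],"delta_rot":[0,0,0],"gripper":0.2},
    {"travel":[0,0,0],"delta_rot":[0,0,0],"gripper":0.2},
    {"travel":[0,0,-0.2],"delta_rot":[0,0,0],"gripper":0.2},
    {"travel":[0,0,-0.6],"delta_rot":[0,0,0],"gripper":0.5},
    {"travel":[0,0,-0.9],"delta_rot":[0,0,0],"gripper":0.5},
    {"travel":[0,0,-0.9],"delta_rot":[0,0,0],"gripper":0.5},
  ],
)

```text
clock: 33.78
tool_pos: [0.672, -0.1004, 0.1389]
eef_rot: [0.731, 0.682, 0.003, 0.004]
contact_force: [0.2, -0.2, -0.0]
opening: 0.751
```

```bash
python3 look.py wrist top; python3 - <<'E'
from h import *
c=plan([.46,.22,.11],10)
s=np.load('last_top.npy',allow_pickle=True).item()
for o in blobs(s,.0045,.0125,60,(.38,.52,-.42,.45)): print(np.round(o[0],3),'ang %.1f'%o[1],np.round(o[2],3),o[4],np.round(o[5]))
E
```

```text
33.775 [ 0.67197549 -0.10039907  0.1389254 ] 0.7506136623015977 [ 0.15937472 -0.21821353 -0.02334064]
lug 0.81 [132.9 236.7] [ 0.5247 -0.129   0.026 ]
lug 0.57 [336.8 220.4] [ 0.5263 -0.1341  0.026 ]
travel [1.0, -0.758, 0.077] rot [-0.0, -0.0, -0.078] rows>=3.0
travel [1.0, -0.428, 0.065] rot [0.0, 0.0, 0.0] rows>=2.6
travel [0.176, -0.075, 0.011] rot [0.0, 0.0, 0.0] rows>=0.5
[ 0.452 -0.29 ] ang -47.8 [0.105 0.042] [122. 122. 123.] [402. 254.]
```

Request:
play_rows(
  commands=[
    {"travel":[0.5,-0.38,0],"delta_rot":[0,0,-0.039],"gripper":0.5},
    {"travel":[1,-0.76,0.07],"delta_rot":[0,0,-0.078],"gripper":0.5},
    {"travel":[1,-0.76,0.07],"delta_rot":[0,0,-0.078],"gripper":0.5},
    {"travel":[1,-0.76,0.07],"delta_rot":[0,0,-0.078],"gripper":0.5},
  ],
)

```text
clock: 34.58
tool_pos: [0.5616, 0.0654, 0.1218]
eef_rot: [0.639, 0.769, -0.0, -0.004]
contact_force: [0.2, -1.8, 0.2]
opening: 0.752
```

Request:
play_rows(
  commands=[
    {"travel":[0.5,-0.21,0.06],"delta_rot":[0,0,0],"gripper":0.5},
    {"travel":[1,-0.43,0.06],"delta_rot":[0,0,0],"gripper":0.5},
    {"travel":[1,-0.43,0.06],"delta_rot":[0,0,0],"gripper":0.5},
    {"travel":[1,-0.43,0.06],"delta_rot":[0,0,0],"gripper":0.5},
  ],
)

```text
clock: 35.08
tool_pos: [0.4743, 0.1981, 0.1138]
eef_rot: [0.64, 0.768, -0.0, -0.001]
contact_force: [0.5, -1.3, 0.2]
opening: 0.752
```

```bash
python3 - <<'E'
from h import *
w=np.load('last_wrist.npy',allow_pickle=True).item(); P=cloud(w)
m=(abs(P[...,0]-.667)<.017)&(P[...,1]<-.065)&(P[...,1]>-.11)&(P[...,2]>.01)&(P[...,2]<.06); print('stack top',np.percentile(P[m][:,2],[10,50,90]).round(4))
m=(abs(P[...,0]-.667)<.012)&(P[...,1]<-.04)&(P[...,1]>-.055)&(P[...,2]>.01)&(P[...,2]<.06); print(np.percentile(P[m][:,2],[10,50,90]).round(4))
E
python3 look.py wrist scene
```

```text
stack top [0.0321 0.033  0.0339]
[0.0182 0.0329 0.0339]
35.075 [0.47430759 0.19812209 0.11381158] 0.7523993632869338 [ 0.53320846 -1.28951651  0.17160341]
scene conf 0.52 ctr [ 0.6809 -0.0638] ang 82.4 [0.032 0.003] zmed 0.0206 [41.  39.5 39. ] [228. 272.]
lug 0.84 [209.6 214.1] [ 0.5258 -0.1332  0.026 ]
blob [0.4835 0.3   ] ang -74.0 [0.107 0.06 ] [151. 152. 151.] [324.  79.]
```

```bash
python3 - <<'E'
from h import *
w=np.load('last_wrist.npy',allow_pickle=True).item(); save(w,'w7')
for d in viewer.pinpoint('wrist','plate1_mid'): print(d)
E
```

```text
(no output)
```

View pics/w7.png

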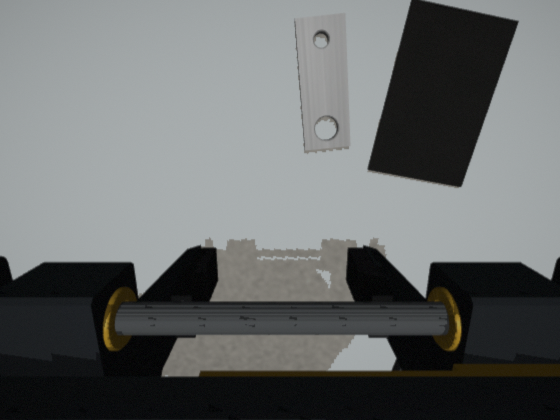

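```bash
python3 - <<'E'
from h import *
w=np.load('last_wrist.npy',allow_pickle=True).item()
a=ray(w,(321,38.5),.008); b=ray(w,(326,127.5),.008); d=a-b
for c in [(298,17),(344,13),(350,149),(306,152)]: print(ray(w,c,.008).round(4))
print(a,b,np.hypot(*d[:2]),(a+b)/2,np.degrees(np.arctan2(d[1],d[0])))
c=(a+b)/2; h=np.degrees(np.arctan2(d[1],d[0]))-90
t=plan([c[0]+.001,c[1]-.02,.06],h)
E
```

```text
[0.4596 0.348  0.008 ]
[0.4949 0.3573 0.008 ]
[0.5249 0.2548 0.008 ]
[0.4871 0.2452 0.008 ]
[0.48086454 0.33627168 0.008     ] [0.50002146 0.26897827 0.008     ] 0.06996706886419354 [0.490443   0.30262497 0.008     ] 105.89046101245245
travel [0.564, 0.196, 0.366] rot [0.001, 0.0, -0.033] rows>=1.7
```

```bash
python3 - <<'E'
from h import *
t=plan([.4915,.3025,-.02],15.9)
E
```

```text
travel [0.695, 0.218, 0.899] rot [0.001, 0.0, -0.033] rows>=2.8
```

Request:
play_rows(
  commands=[
    {"travel":[0.4,0.15,0.2],"delta_rot":[0,0,-0.033],"gripper":0.5},
    {"travel":[0.695,0.218,0.5],"delta_rot":[0,0,-0.033],"gripper":0.5},
    {"travel":[0.695,0.218,0.7],"delta_rot":[0,0,-0.033],"gripper":0.5},
    {"travel":[0.695,0.218,0.85],"delta_rot":[0,0,-0.033],"gripper":0.5},
    {"travel":[0.695,0.218,0.92],"delta_rot":[0,0,-0.033],"gripper":0.5},
    {"travel":[0.695,0.218,0.945],"delta_rot":[0,0,-0.033],"gripper":0.5},
    {"travel":[0.695,0.218,0.945],"delta_rot":[0,0,-0.033],"gripper":0.5},
  ],
)

```text
clock: 36.3
tool_pos: [0.4908, 0.3038, -0.0263]
eef_rot: [0.602, 0.798, 0.001, 0.0]
contact_force: [0.1, 0.3, -0.1]
opening: 0.745
```

Request:
play_rows(
  commands=[
    {"travel":[0,0,0],"delta_rot":[0,0,0],"gripper":-1},
    {"travel":[0,0,0],"delta_rot":[0,0,0],"gripper":-1},
    {"travel":[0,0,0],"delta_rot":[0,0,0],"gripper":-1},
    {"travel":[0,0,0],"delta_rot":[0,0,0],"gripper":-1},
    {"travel":[0,0,0],"delta_rot":[0,0,0],"gripper":-1},
    {"travel":[0,0,0],"delta_rot":[0,0,0],"gripper":-1},
  ],
  force=50,
)

```text
clock: 37.05
tool_pos: [0.4904, 0.3042, -0.0266]
eef_rot: [0.602, 0.799, 0.001, 0.0]
contact_force: [-1.4, 0.5, 5.5]
opening: 0.441
```

Request:
play_rows(
  commands=[
    {"travel":[0,0,-0.15],"delta_rot":[0,0,0],"gripper":-1},
    {"travel":[0,0,-0.4],"delta_rot":[0,0,0],"gripper":-1},
    {"travel":[0,0,-0.77],"delta_rot":[0,0,0],"gripper":-1},
    {"travel":[0,0,-0.77],"delta_rot":[0,0,0],"gripper":-1},
  ],
)

```text
clock: 37.55
tool_pos: [0.4923, 0.3045, 0.0915]
eef_rot: [0.602, 0.799, 0.003, 0.002]
contact_force: [0.3, 0.3, -2.6]
opening: 0.444
```

```bash
python3 hand.py; python3 - <<'E'
from h import *
plan([.668,-.0937,.09],-3.8)
E
```

```text
pos [0.4923 0.3045 0.0915] open 0.444 F [ 0.3  0.3 -2.6] n 6972
z med -0.0354 far edge x 0.0503 y [-0.0281  0.0274]
  x0.012 y mid -0.0005 z -0.0355
  x0.036 y mid -0.0005 z -0.0355
hole px 263.0 226.0 (256, 219, 15, 15) tool [ 0.0225 -0.0073 -0.0376] world [0.4771 0.3239 0.1269]
hole px 282.0 202.5 (267, 189, 31, 28) tool [ 0.034   0.0017 -0.0375] world [0.4826 0.3374 0.1269]
travel [-1.0, 0.141, -0.002] rot [0.001, -0.0, 0.11] rows>=2.4
travel [-1.0, 0.528, -0.002] rot [0.0, 0.0, 0.0] rows>=2.7
travel [-0.676, 0.357, -0.001] rot [0.0, 0.0, 0.0] rows>=1.8
```

Request:
play_rows(
  commands=[
    {"travel":[-0.5,0.07,0],"delta_rot":[0,0,0.055],"gripper":-1},
    {"travel":[-1,0.14,0],"delta_rot":[0,0,0.11],"gripper":-1},
    {"travel":[-1,0.14,0],"delta_rot":[0,0,0.11],"gripper":-1},
    {"travel":[-1,0.14,0],"delta_rot":[0,0,0.11],"gripper":-1},
  ],
)

```text
clock: 38.1
tool_pos: [0.5511, 0.1623, 0.0868]
eef_rot: [0.732, 0.681, -0.001, 0.0]
contact_force: [-0.7, 0.7, -2.5]
opening: 0.446
```

Request:
play_rows(
  commands=[
    {"travel":[-0.5,0.26,0],"delta_rot":[0,0,0],"gripper":-1},
    {"travel":[-1,0.53,0],"delta_rot":[0,0,0],"gripper":-1},
    {"travel":[-1,0.53,0],"delta_rot":[0,0,0],"gripper":-1},
    {"travel":[-1,0.53,0],"delta_rot":[0,0,0],"gripper":-1},
  ],
)

```text
clock: 38.6
tool_pos: [0.621, 0.0072, 0.0874]
eef_rot: [0.732, 0.682, -0.0, 0.001]
contact_force: [-0.4, 0.3, -2.6]
opening: 0.443
```

Request:
play_rows(
  commands=[
    {"travel":[-0.34,0.18,0],"delta_rot":[0,0,0],"gripper":-1},
    {"travel":[-0.665,0.36,0.05],"delta_rot":[0,0,0],"gripper":-1},
    {"travel":[-0.665,0.36,0.12],"delta_rot":[0,0,0],"gripper":-1},
    {"travel":[-0.665,0.36,0.2],"delta_rot":[0,0,0],"gripper":-1},
    {"travel":[-0.665,0.36,0.2],"delta_rot":[0,0,0],"gripper":-1},
    {"travel":[-0.665,0.36,0.2],"delta_rot":[0,0,0],"gripper":-1},
  ],
)

```text
clock: 39.35
tool_pos: [0.6681, -0.0904, 0.0582]
eef_rot: [0.729, 0.684, 0.001, -0.0]
contact_force: [-0.0, -0.1, -2.8]
opening: 0.446
```

```bash
python3 fit.py; python3 - <<'E'
from h import *
plan([.6678,-.092,.055],-3.8)
E
```

```text
pos [ 0.6681 -0.0904  0.0582] plate top tool z -0.0355 world 0.0937 open 0.446 F [-0.  -0.1 -2.8]
far edge tool x 0.0503
hole px 282.0 162.5 [ 85  12 456] tool [ 0.0527 -0.0002 -0.0354] [ 0.6713 -0.0379  0.0937]
  pin 0.85 [279.6 195. ] [ 0.6688 -0.0568  0.076 ] pin-hole in tool mm [-19.   -1.2  17.7]
  bright (np.float64(269.0), np.float64(168.0)) [ 0.6644 -0.0425  0.076 ] [-5.  -6.5 17.7]
hole px 281.0 204.0 [ 27  25 463] tool [ 0.0335 -0.0007 -0.0354] [ 0.6696 -0.0569  0.0937]
  pin 0.85 [279.6 195. ] [ 0.6688 -0.0568  0.076 ] pin-hole in tool mm [ 0.1 -0.8 17.7]
  bright (np.float64(283.0), np.float64(200.0)) [ 0.6704 -0.0595  0.076 ] [-2.6  1.  17.7]
travel [-0.001, -0.005, 0.026] rot [0.001, -0.0, 0.0] rows>=0.1
```

Request:
play_rows(
  commands=[
    {"travel":[-0.006,-0.002,0],"delta_rot":[0,0,0],"gripper":-1},
    {"travel":[-0.006,-0.002,0.05],"delta_rot":[0,0,0],"gripper":-1},
    {"travel":[-0.006,-0.002,0.08],"delta_rot":[0,0,0],"gripper":-1},
    {"travel":[-0.006,-0.002,0.11],"delta_rot":[0,0,0],"gripper":-1},
    {"travel":[-0.006,-0.002,0.14],"delta_rot":[0,0,0],"gripper":-1},
    {"travel":[-0.006,-0.002,0.14],"delta_rot":[0,0,0],"gripper":-1},
  ],
)

```text
clock: 40.25
tool_pos: [0.6676, -0.0922, 0.0366]
eef_rot: [0.73, 0.683, 0.001, -0.001]
contact_force: [0.5, 3.6, -2.9]
opening: 0.443
```

Request:
play_rows(
  commands=[
    {"travel":[0.004,0,0.07],"delta_rot":[0,0,0],"gripper":-1},
    {"travel":[0.004,0,0.14],"delta_rot":[0,0,0],"gripper":-1},
    {"travel":[0.004,0,0.19],"delta_rot":[0,0,0],"gripper":-1},
    {"travel":[0.004,0,0.205],"delta_rot":[0,0,0],"gripper":-1},
    {"travel":[0.004,0,0.205],"delta_rot":[0,0,0],"gripper":-1},
  ],
)

```text
clock: 40.88
tool_pos: [0.6677, -0.0923, 0.0061]
eef_rot: [0.73, 0.683, 0.001, -0.0]
contact_force: [0.0, 4.1, -4.4]
opening: 0.446
```

Request:
play_rows(
  commands=[
    {"travel":[0,0,0],"delta_rot":[0,0,0],"gripper":0.2},
    {"travel":[0,0,0],"delta_rot":[0,0,0],"gripper":0.2},
    {"travel":[0,0,0],"delta_rot":[0,0,0],"gripper":0.2},
    {"travel":[0,0,-0.2],"delta_rot":[0,0,0],"gripper":0.2},
    {"travel":[0,0,-0.6],"delta_rot":[0,0,0],"gripper":0.5},
    {"travel":[0,0,-0.9],"delta_rot":[0,0,0],"gripper":0.5},
    {"travel":[0,0,-0.9],"delta_rot":[0,0,0],"gripper":0.5},
  ],
)

```text
clock: 41.75
tool_pos: [0.6706, -0.0949, 0.1464]
eef_rot: [0.73, 0.683, 0.003, 0.004]
contact_force: [-0.1, 0.1, -0.7]
opening: 0.752
```

```bash
cat > stack.py <<'E'
from h import *
w=viewer.snapshot('wrist'); np.save('last_wrist.npy',w,allow_pickle=True); P=cloud(w)
for a,b in [(-.11,-.065),(-.055,-.04)]:
    m=(abs(P[...,0]-.668)<.012)&(P[...,1]<b)&(P[...,1]>a)&(P[...,2]>.01)&(P[...,2]<.09); print('stack top',np.percentile(P[m][:,2],[10,50,90]).round(4))
E
python3 stack.py; python3 look.py top; python3 - <<'E'
from h import *
s=np.load('last_top.npy',allow_pickle=True).item()
for o in blobs(s,.0045,.0125,60,(.38,.54,-.42,.45)): print(np.round(o[0],3),'ang %.1f'%o[1],np.round(o[2],3),o[4],np.round(o[5]))
plan([.50,-.30,.11],47.8)
E
```

```text
stack top [0.0402 0.041  0.0419]
stack top [0.0179 0.0408 0.0425]
41.8 [ 0.66897794 -0.09373836  0.14374292] 0.7511337192594779 [ 0.33746125  0.07365172 -1.31802164]
lug 0.96 [338.3 220.3] [ 0.5266 -0.1376  0.026 ]
lug 0.52 [337.6 157.5] [ 0.6759 -0.1375  0.026 ]
[ 0.518 -0.108] ang -56.1 [0.031 0.028] [95. 97. 98.] [325. 224.]
[ 0.431 -0.182] ang -78.8 [0.327 0.081] [123. 124. 124.] [402. 254.]
travel [-1.0, -0.7, 0.138] rot [-0.0, -0.001, -0.287] rows>=4.8
travel [-0.033, -0.554, 0.063] rot [0.0, 0.0, 0.0] rows>=1.3
```

```bash
python3 - <<'E'
from h import *
plan([.472,-.312,.11],42.2)
E
```

```text
travel [-1.0, -0.775, 0.13] rot [-0.0, -0.001, -0.256] rows>=4.3
travel [-0.075, -0.688, 0.071] rot [0.0, 0.0, 0.0] rows>=1.7
```

Request:
play_rows(
  commands=[
    {"travel":[-0.2,-0.4,0],"delta_rot":[0,0,-0.06],"gripper":0.5},
    {"travel":[-0.6,-0.775,0],"delta_rot":[0,0,-0.12],"gripper":0.5},
    {"travel":[-1,-0.775,0],"delta_rot":[0,0,-0.18],"gripper":0.5},
    {"travel":[-1,-0.775,0],"delta_rot":[0,0,-0.256],"gripper":0.5},
    {"travel":[-1,-0.775,0],"delta_rot":[0,0,-0.256],"gripper":0.5},
    {"travel":[-1,-0.775,0],"delta_rot":[0,0,-0.256],"gripper":0.5},
  ],
)

```text
clock: 42.7
tool_pos: [0.5411, -0.2346, 0.1403]
eef_rot: [0.405, 0.914, 0.001, -0.001]
contact_force: [0.1, 0.3, -0.7]
opening: 0.749
```

Request:
play_rows(
  commands=[
    {"travel":[-0.08,-0.35,0.05],"delta_rot":[0,0,0],"gripper":0.5},
    {"travel":[-0.08,-0.69,0.2],"delta_rot":[0,0,0],"gripper":0.5},
    {"travel":[-0.08,-0.69,0.2],"delta_rot":[0,0,0],"gripper":0.5},
    {"travel":[-0.08,-0.69,0.2],"delta_rot":[0,0,0],"gripper":0.5},
  ],
)

```text
clock: 43.2
tool_pos: [0.474, -0.3122, 0.1108]
eef_rot: [0.404, 0.915, 0.001, -0.0]
contact_force: [0.6, -0.3, 0.8]
opening: 0.755
```

```bash
python3 look.py wrist; python3 - <<'E'
from h import *
w=np.load('last_wrist.npy',allow_pickle=True).item(); save(w,'w8')
E
```

```text
43.2 [ 0.47402619 -0.31217198  0.1107589 ] 0.7545947955926806 [ 0.5734323  -0.33731233  0.8141701 ]
wrist conf 0.48 ctr [ 0.655  -0.1393] ang -34.1 [0.013 0.005] zmed 0.0187 [38. 38. 39.] [554. 193.]
lug 0.73 [488.   78.5] [ 0.523  -0.1292  0.026 ]
blob [ 0.4809 -0.1694] ang 66.0 [0.21  0.026] [160. 165. 166.] [499.  38.]
blob [ 0.481  -0.1614] ang 51.0 [0.222 0.04 ] [160. 166. 166.] [524.  51.]
blob [ 0.4873 -0.2072] ang 59.0 [0.153 0.05 ] [168. 174. 174.] [449. 101.]
blob [ 0.5237 -0.1719] ang -5.3 [0.046 0.019] [170. 176. 176.] [428. 118.]
blob [ 0.4527 -0.2877] ang -47.8 [0.107 0.041] [157. 157. 157.] [282. 159.]
```

View pics/w8.png

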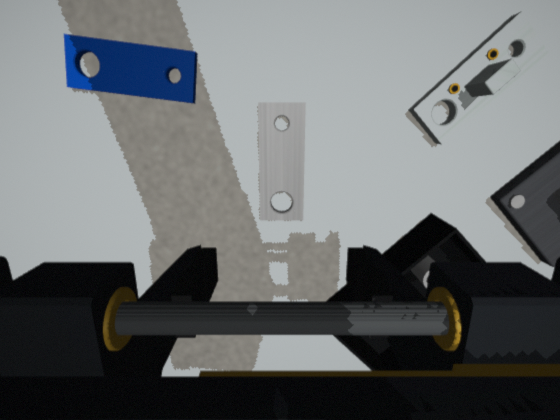

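```bash
python3 - <<'E'
from h import *
w=np.load('last_wrist.npy',allow_pickle=True).item()
a=ray(w,(282,123.5),.008); b=ray(w,(282,202),.008); d=a-b; c=(a+b)/2
print(np.hypot(*d[:2]),c,np.degrees(np.arctan2(d[1],d[0])))
plan([c[0]+.0005,c[1]+.0005,-.027],np.degrees(np.arctan2(d[1],d[0]))-90)
E
```

```text
0.06948427370834398 [ 0.4513513  -0.28691027  0.008     ] 132.3245918427999
travel [0.229, -0.003, 0.922] rot [0.001, 0.0, 0.001] rows>=2.3
```

Request:
play_rows(
  commands=[
    {"travel":[0.23,-0.002,0.3],"delta_rot":[0,0,0],"gripper":0.5},
    {"travel":[0.23,-0.002,0.6],"delta_rot":[0,0,0],"gripper":0.5},
    {"travel":[0.23,-0.002,0.8],"delta_rot":[0,0,0],"gripper":0.5},
    {"travel":[0.23,-0.002,0.9],"delta_rot":[0,0,0],"gripper":0.5},
    {"travel":[0.23,-0.002,0.925],"delta_rot":[0,0,0],"gripper":0.5},
    {"travel":[0.23,-0.002,0.925],"delta_rot":[0,0,0],"gripper":0.5},
  ],
)

```text
clock: 44.1
tool_pos: [0.4509, -0.288, -0.0267]
eef_rot: [0.404, 0.915, 0.0, 0.001]
contact_force: [0.3, -1.2, -0.4]
opening: 0.749
```

Request:
play_rows(
  commands=[
    {"travel":[0,0,0],"delta_rot":[0,0,0],"gripper":-1},
    {"travel":[0,0,0],"delta_rot":[0,0,0],"gripper":-1},
    {"travel":[0,0,0],"delta_rot":[0,0,0],"gripper":-1},
    {"travel":[0,0,0],"delta_rot":[0,0,0],"gripper":-1},
    {"travel":[0,0,0],"delta_rot":[0,0,0],"gripper":-1},
    {"travel":[0,0,0],"delta_rot":[0,0,0],"gripper":-1},
  ],
  force=50,
)

```text
clock: 44.85
tool_pos: [0.4505, -0.2879, -0.0271]
eef_rot: [0.404, 0.915, 0.001, 0.001]
contact_force: [1.1, 0.5, 5.9]
opening: 0.444
```

Request:
play_rows(
  commands=[
    {"travel":[0,0,-0.15],"delta_rot":[0,0,0],"gripper":-1},
    {"travel":[0,0,-0.4],"delta_rot":[0,0,0],"gripper":-1},
    {"travel":[0,0,-0.8],"delta_rot":[0,0,0],"gripper":-1},
    {"travel":[0,0,-0.8],"delta_rot":[0,0,0],"gripper":-1},
  ],
)

```text
clock: 45.35
tool_pos: [0.4517, -0.2897, 0.0956]
eef_rot: [0.405, 0.914, -0.0, 0.004]
contact_force: [0.9, -0.4, -3.2]
opening: 0.446
```

```bash
python3 hand.py; python3 - <<'E'
from h import *
plan([.6677,-.093,.092],-3.8)
E
```

```text
pos [ 0.4517 -0.2897  0.0956] open 0.446 F [ 0.9 -0.4 -3.2] n 7440
z med -0.0359 far edge x 0.0526 y [-0.0288  0.0279]
  x0.012 y mid -0.0001 z -0.0360
  x0.036 y mid -0.0001 z -0.0360
hole px 304.5 235.0 (298, 229, 14, 13) tool [ 0.017   0.0107 -0.0376] world [ 0.447  -0.2685  0.1312]
hole px 306.5 220.5 (297, 213, 20, 16) tool [ 0.0243  0.0115 -0.0376] world [ 0.4427 -0.2627  0.1312]
hole px 302.0 209.5 (295, 200, 15, 20) tool [ 0.0296  0.0093 -0.0377] world [ 0.4375 -0.2602  0.1312]
hole px 314.5 205.0 (308, 198, 14, 15) tool [ 0.0318  0.015  -0.0377] world [ 0.4403 -0.2547  0.1312]
hole px 257.5 181.0 (244, 164, 28, 35) tool [ 0.043  -0.011  -0.0377] world [ 0.4134 -0.2639  0.1312]
travel [-0.005, 1.0, 0.007] rot [0.001, 0.001, 0.256] rows>=4.3
travel [0.679, 0.66, 0.005] rot [0.0, 0.0, 0.0] rows>=2.3
```

Request:
play_rows(
  commands=[
    {"travel":[0,0.4,0],"delta_rot":[0,0,0.06],"gripper":-1},
    {"travel":[0,0.8,0],"delta_rot":[0,0,0.12],"gripper":-1},
    {"travel":[0,1,0],"delta_rot":[0,0,0.18],"gripper":-1},
    {"travel":[0,1,0],"delta_rot":[0,0,0.256],"gripper":-1},
    {"travel":[0,1,0],"delta_rot":[0,0,0.256],"gripper":-1},
    {"travel":[0,1,0],"delta_rot":[0,0,0.256],"gripper":-1},
  ],
)

```text
clock: 46.15
tool_pos: [0.5595, -0.1863, 0.0904]
eef_rot: [0.73, 0.684, -0.001, -0.002]
contact_force: [0.1, 0.3, -2.9]
opening: 0.445
```

Request:
play_rows(
  commands=[
    {"travel":[0.34,0.33,0],"delta_rot":[0,0,0],"gripper":-1},
    {"travel":[0.67,0.66,0],"delta_rot":[0,0,0],"gripper":-1},
    {"travel":[0.67,0.66,0],"delta_rot":[0,0,0],"gripper":-1},
    {"travel":[0.67,0.66,0.12],"delta_rot":[0,0,0],"gripper":-1},
    {"travel":[0.67,0.66,0.22],"delta_rot":[0,0,0],"gripper":-1},
    {"travel":[0.67,0.66,0.22],"delta_rot":[0,0,0],"gripper":-1},
    {"travel":[0.67,0.66,0.22],"delta_rot":[0,0,0],"gripper":-1},
  ],
)

```text
clock: 47.02
tool_pos: [0.6658, -0.0946, 0.06]
eef_rot: [0.731, 0.683, 0.0, 0.0]
contact_force: [0.2, 0.1, -2.2]
opening: 0.445
```

```bash
python3 fit.py; python3 - <<'E'
from h import *
plan([.6677,-.094,.055],-3.8)
E
```

```text
pos [ 0.6658 -0.0946  0.06  ] plate top tool z -0.0359 world 0.0959 open 0.445 F [ 0.2  0.1 -2.2]
far edge tool x 0.0523
hole px 282.0 157.0 [ 85  13 392] tool [ 0.0551 -0.0002 -0.0359] [ 0.6694 -0.0397  0.0959]
  pin 0.83 [285.3 186.5] [ 0.6699 -0.0571  0.076 ] pin-hole in tool mm [-17.4   1.7  19.9]
  bright (np.float64(269.0), np.float64(162.0)) [ 0.6625 -0.0439  0.076 ] [-4.7 -6.6 19.9]
hole px 281.0 199.5 [ 27  26 454] tool [ 0.0357 -0.0007 -0.0359] [ 0.6676 -0.0589  0.0959]
  pin 0.83 [285.3 186.5] [ 0.6699 -0.0571  0.076 ] pin-hole in tool mm [ 2.   2.2 19.9]
  bright (np.float64(284.0), np.float64(193.0)) [ 0.669  -0.0605  0.076 ] [-1.5  1.5 19.9]
travel [-0.001, 0.006, 0.038] rot [0.001, -0.0, -0.0] rows>=0.1
```

Request:
play_rows(
  commands=[
    {"travel":[0.005,0.012,0],"delta_rot":[0,0,0],"gripper":-1},
    {"travel":[0.005,0.012,0.05],"delta_rot":[0,0,0],"gripper":-1},
    {"travel":[0.005,0.012,0.08],"delta_rot":[0,0,0],"gripper":-1},
    {"travel":[0.005,0.012,0.11],"delta_rot":[0,0,0],"gripper":-1},
    {"travel":[0.005,0.012,0.14],"delta_rot":[0,0,0],"gripper":-1},
    {"travel":[0.005,0.012,0.16],"delta_rot":[0,0,0],"gripper":-1},
    {"travel":[0.005,0.012,0.16],"delta_rot":[0,0,0],"gripper":-1},
  ],
)

```text
clock: 48.05
tool_pos: [0.6681, -0.0926, 0.0356]
eef_rot: [0.73, 0.683, 0.0, -0.0]
contact_force: [0.3, -0.5, -1.8]
opening: 0.445
```

Request:
play_rows(
  commands=[
    {"travel":[0,0,0.06],"delta_rot":[0,0,0],"gripper":-1},
    {"travel":[0,0,0.11],"delta_rot":[0,0,0],"gripper":-1},
    {"travel":[0,0,0.15],"delta_rot":[0,0,0],"gripper":-1},
    {"travel":[0,0,0.15],"delta_rot":[0,0,0],"gripper":-1},
    {"travel":[0,0,0.15],"delta_rot":[0,0,0],"gripper":0.2},
    {"travel":[0,0,0.15],"delta_rot":[0,0,0],"gripper":0.2},
    {"travel":[0,0,0.15],"delta_rot":[0,0,0],"gripper":0.2},
    {"travel":[0,0,-0.2],"delta_rot":[0,0,0],"gripper":0.2},
    {"travel":[0,0,-0.6],"delta_rot":[0,0,0],"gripper":0.5},
    {"travel":[0,0,-0.75],"delta_rot":[0,0,0],"gripper":0.5},
    {"travel":[0,0,-0.75],"delta_rot":[0,0,0],"gripper":0.5},
  ],
)

```text
clock: 49.42
tool_pos: [0.6696, -0.0932, 0.1506]
eef_rot: [0.73, 0.683, 0.002, 0.002]
contact_force: [-0.4, 0.5, 0.2]
opening: 0.75
```

```bash
python3 stack.py; python3 look.py scene; python3 - <<'E'
from h import *
w=np.load('last_wrist.npy',allow_pickle=True).item()
for d in viewer.pinpoint('wrist','guide_lug'): print(d['conf'],ray(w,d['at'],.026))
plan([.5263,-.13,.07],-3.8)
E
```

```text
stack top [0.0481 0.049  0.0498]
stack top [0.0406 0.0488 0.0502]
49.475 [ 0.66836545 -0.09248919  0.14853208] 0.7525984391781018 [-1.54563892  0.04037974 -1.03892933]
scene conf 0.60 ctr [ 0.669  -0.0324] ang 86.3 [0.302 0.1  ] zmed 0.0168 [56. 54. 56.] [265. 267.]
lug 0.46 [211.5 211.1] [ 0.5172 -0.1282  0.026 ]
0.85 [ 0.52323741 -0.12855015  0.026     ]
0.66 [ 0.71702586 -0.3141093   0.026     ]
travel [-0.314, -0.92, 0.512] rot [-0.001, -0.0, -0.0] rows>=2.6
```

Request:
play_rows(
  commands=[
    {"travel":[-0.15,-0.45,0],"delta_rot":[0,0,0],"gripper":0},
    {"travel":[-0.3,-0.92,0.1],"delta_rot":[0,0,0],"gripper":0},
    {"travel":[-0.3,-0.92,0.4],"delta_rot":[0,0,0],"gripper":0},
    {"travel":[-0.3,-0.92,0.52],"delta_rot":[0,0,0],"gripper":0},
    {"travel":[-0.3,-0.92,0.52],"delta_rot":[0,0,0],"gripper":0},
    {"travel":[-0.3,-0.92,0.52],"delta_rot":[0,0,0],"gripper":0},
  ],
)

```text
clock: 50.42
tool_pos: [0.5282, -0.1287, 0.0705]
eef_rot: [0.73, 0.683, 0.001, 0.0]
contact_force: [-0.2, -0.2, -0.5]
opening: 0.502
```

```bash
python3 - <<'E'
from h import *
w=viewer.snapshot('wrist')
for d in viewer.pinpoint('wrist','guide_lug'): print(d['conf'],d['at'],ray(w,d['at'],.026))
P=cloud(w); m=(P[...,2]>.035)&(P[...,2]<.046)&(abs(P[...,0]-.525)<.03)&(abs(P[...,1]+.13)<.04); q=P[m]; print('lugtop',len(q),np.percentile(q,[3,50,97],axis=0).round(4))
m=(P[...,2]>.006)&(P[...,2]<.018)&(abs(P[...,0]-.525)<.03)&(P[...,1]>-.12)&(P[...,1]<-.05); q=P[m]; print('plate',len(q),np.percentile(q,[1,50,99],axis=0).round(4))
plan([.5255,-.128,-.0115],-3.8)
E
```

```text
0.84 [278.6, 221.5] [ 0.52553046 -0.12959857  0.026     ]
lugtop 622 [[ 0.5185 -0.1391  0.0378]
 [ 0.5244 -0.127   0.0409]
 [ 0.5302 -0.1162  0.0423]]
plate 2881 [[ 0.5062 -0.1192  0.0093]
 [ 0.5259 -0.0982  0.013 ]
 [ 0.5463 -0.0759  0.0151]]
travel [0.003, -0.021, 0.549] rot [0.001, -0.0, 0.0] rows>=1.3
```

Request:
play_rows(
  commands=[
    {"travel":[0.004,-0.02,0.2],"delta_rot":[0,0,0],"gripper":0},
    {"travel":[0.004,-0.02,0.4],"delta_rot":[0,0,0],"gripper":0},
    {"travel":[0.004,-0.02,0.5],"delta_rot":[0,0,0],"gripper":0},
    {"travel":[0.004,-0.02,0.545],"delta_rot":[0,0,0],"gripper":0},
    {"travel":[0.004,-0.02,0.545],"delta_rot":[0,0,0],"gripper":0},
    {"travel":[0.004,-0.02,0.545],"delta_rot":[0,0,0],"gripper":-1},
    {"travel":[0.004,-0.02,0.545],"delta_rot":[0,0,0],"gripper":-1},
    {"travel":[0.004,-0.02,0.545],"delta_rot":[0,0,0],"gripper":-1},
    {"travel":[0.004,-0.02,0.545],"delta_rot":[0,0,0],"gripper":-1},
    {"travel":[0.004,-0.02,0.545],"delta_rot":[0,0,0],"gripper":-1},
    {"travel":[0.004,-0.02,0.545],"delta_rot":[0,0,0],"gripper":-1},
  ],
  force=55,
)

```text
clock: 51.9
tool_pos: [0.525, -0.1275, -0.0112]
eef_rot: [0.73, 0.683, 0.001, 0.0]
contact_force: [-0.2, 0.9, 3.1]
opening: 0.132
```

Request:
play_rows(
  commands=[
    {"travel":[0,0,-0.2],"delta_rot":[0,0,0],"gripper":-1},
    {"travel":[0,0,-0.5],"delta_rot":[0,0,0],"gripper":-1},
    {"travel":[0,0,-0.75],"delta_rot":[0,0,0],"gripper":-1},
    {"travel":[0,0,-0.75],"delta_rot":[0,0,0],"gripper":-1},
  ],
)

```text
clock: 52.4
tool_pos: [0.5259, -0.1282, 0.1027]
eef_rot: [0.73, 0.683, 0.001, 0.002]
contact_force: [-0.0, -0.1, -3.3]
opening: 0.132
```

```bash
cat > gh.py <<'E'
from h import *
st=r.get_state(); w=viewer.snapshot('wrist'); np.save('last_wrist.npy',w,allow_pickle=True)
M=R.from_quat(st['eef_rot']); Q=M.inv().apply(cloud(w).reshape(-1,3)-st['tool_pos']).reshape(420,560,3)
print(st['tool_pos'].round(4),'open %.3f'%st['opening'],st['contact_force'].round(1))
m=(Q[...,0]>.014)&(Q[...,0]<.075)&(abs(Q[...,1])<.028)&(Q[...,2]>-.035)&(Q[...,2]<-.005)
q=Q[m]; z=np.median(q[:,2]); q=q[abs(q[:,2]-z)<.004]; print('top z %.4f'%z,len(q),'far x %.4f'%np.percentile(q[:,0],99))
for lo,hi in [(.014,.024),(.042,.05)]:
    k=q[(q[:,0]>lo)&(q[:,0]<hi)]; print(np.percentile(k[:,1],[1,99]).round(4),np.median(k[:,2]).round(4))
E
python3 gh.py; python3 - <<'E'
from h import *
plan([.668,-.0925,.0985],-3.8)
E
```

```text
[ 0.5259 -0.1282  0.1027] open 0.132 [-0.  -0.1 -3.3]
top z -0.0241 5528 far x 0.0514
[-0.0201  0.019 ] -0.0243
[-0.0201  0.0191] -0.0241
travel [0.294, 0.937, 0.019] rot [0.001, -0.0, 0.0] rows>=2.4
```

Request:
play_rows(
  commands=[
    {"travel":[0.1,0.3,0],"delta_rot":[0,0,0],"gripper":-1},
    {"travel":[0.2,0.6,0],"delta_rot":[0,0,0],"gripper":-1},
    {"travel":[0.294,0.937,0],"delta_rot":[0,0,0],"gripper":-1},
    {"travel":[0.294,0.937,0],"delta_rot":[0,0,0],"gripper":-1},
    {"travel":[0.294,0.937,0.1],"delta_rot":[0,0,0],"gripper":-1},
    {"travel":[0.294,0.937,0.18],"delta_rot":[0,0,0],"gripper":-1},
    {"travel":[0.294,0.937,0.18],"delta_rot":[0,0,0],"gripper":-1},
    {"travel":[0.294,0.937,0.18],"delta_rot":[0,0,0],"gripper":-1},
  ],
)

```text
clock: 53.45
tool_pos: [0.6675, -0.0933, 0.0743]
eef_rot: [0.73, 0.683, 0.001, 0.0]
contact_force: [1.1, 0.1, -3.6]
opening: 0.128
```

```bash
python3 gh.py; python3 fit.py; python3 - <<'E'
from h import *
plan([.668,-.0925,.073],-3.8)
E
```

```text
[ 0.6675 -0.0933  0.0743] open 0.128 [ 1.1  0.1 -3.6]
top z -0.0241 5526 far x 0.0514
[-0.0201  0.019 ] -0.0243
[-0.0202  0.0191] -0.024
pos [ 0.6679 -0.0933  0.0746] plate top tool z -0.0243 world 0.0989 open 0.129 F [ 0.6  0.1 -3.5]
far edge tool x 0.0514
hole px 282.0 197.0 [ 85  95 718] tool [ 0.0341 -0.0002 -0.0243] [ 0.6699 -0.0592  0.0989]
  pin 0.95 [281.1 184.3] [ 0.6696 -0.0573  0.076 ] pin-hole in tool mm [ 1.8 -0.5 22.9]
  bright (np.float64(283.5), np.float64(162.0)) [ 0.6717 -0.0449  0.076 ] [14.4  0.8 22.9]
hole px 281.5 195.5 [ 24  24 367] tool [ 0.0349 -0.0005 -0.0243] [ 0.6697 -0.0584  0.0989]
  pin 0.95 [281.1 184.3] [ 0.6696 -0.0573  0.076 ] pin-hole in tool mm [ 1.1 -0.2 22.9]
  bright (np.float64(282.0), np.float64(190.5)) [ 0.6699 -0.0609  0.076 ] [-2.5  0.3 22.9]
travel [0.003, -0.001, 0.012] rot [0.001, -0.0, 0.0] rows>=0.0
```

Request:
play_rows(
  commands=[
    {"travel":[0.005,0,0],"delta_rot":[0,0,0],"gripper":-1},
    {"travel":[0.005,0,0.05],"delta_rot":[0,0,0],"gripper":-1},
    {"travel":[0.005,0,0.08],"delta_rot":[0,0,0],"gripper":-1},
    {"travel":[0.005,0,0.11],"delta_rot":[0,0,0],"gripper":-1},
    {"travel":[0.005,0,0.14],"delta_rot":[0,0,0],"gripper":-1},
    {"travel":[0.005,0,0.16],"delta_rot":[0,0,0],"gripper":-1},
    {"travel":[0.005,0,0.16],"delta_rot":[0,0,0],"gripper":-1},
  ],
)

```text
clock: 54.52
tool_pos: [0.6677, -0.0921, 0.0499]
eef_rot: [0.73, 0.683, 0.0, -0.0]
contact_force: [-0.1, -1.1, -2.9]
opening: 0.135
```

Request:
play_rows(
  commands=[
    {"travel":[0,0,0.04],"delta_rot":[0,0,0],"gripper":-1},
    {"travel":[0,0,0.07],"delta_rot":[0,0,0],"gripper":-1},
    {"travel":[0,0,0.09],"delta_rot":[0,0,0],"gripper":-1},
    {"travel":[0,0,0.09],"delta_rot":[0,0,0],"gripper":-1},
    {"travel":[0,0,0.09],"delta_rot":[0,0,0],"gripper":-0.3},
    {"travel":[0,0,0.09],"delta_rot":[0,0,0],"gripper":-0.3},
    {"travel":[0,0,0.09],"delta_rot":[0,0,0],"gripper":-0.3},
    {"travel":[0,0,-0.3],"delta_rot":[0,0,0],"gripper":-0.3},
    {"travel":[0,0,-0.8],"delta_rot":[0,0,0],"gripper":0},
    {"travel":[0,0,-0.9],"delta_rot":[0,0,0],"gripper":0},
    {"travel":[0,0,-0.9],"delta_rot":[0,0,0],"gripper":0},
  ],
)

```text
clock: 55.9
tool_pos: [0.6693, -0.093, 0.1879]
eef_rot: [0.73, 0.683, 0.002, 0.002]
contact_force: [-0.8, 0.4, -0.3]
opening: 0.504
```

```bash
python3 - <<'E'
from h import *
w=viewer.snapshot('wrist'); st=r.get_state(); print(st['tool_pos'],w['origin']); P=cloud(w); np.save('last_wrist.npy',w,allow_pickle=True)
for a,b,lo,hi in [(-.11,-.065,.07,.1),(-.08,-.065,.05,.068),(-.053,-.043,.05,.068)]:
    m=(abs(P[...,0]-.668)<.018)&(P[...,1]<b)&(P[...,1]>a)&(P[...,2]>lo)&(P[...,2]<hi); print('guide',m.sum(),np.percentile(P[m],[5,50,95],axis=0).round(4).tolist() if m.any() else '')
for l,z in [('dial_grip',.045),('pin_small',.076),('guide_lug',.074)]:
    for d in viewer.pinpoint('wrist',l)[:2]: print(l,d['conf'],d['at'],ray(w,d['at'],z))
save(w,'d1',(210,0,350,105),5.7)
E
```

```text
[ 0.66804654 -0.09222454  0.18561898] [ 0.67256563 -0.02249608  0.36300866]
guide 387 [[0.6619, -0.1035, 0.0768], [0.6672, -0.0909, 0.0887], [0.6725, -0.0809, 0.09]]
guide 564 [[0.6516, -0.0793, 0.0599], [0.6679, -0.0723, 0.0611], [0.6841, -0.0657, 0.0626]]
guide 399 [[0.6517, -0.0525, 0.0596], [0.6675, -0.0479, 0.0609], [0.6838, -0.0435, 0.0622]]
dial_grip 0.71 [279.3, 23.6] [0.67787854 0.06171473 0.045     ]
pin_small 0.9 [281.2, 159.6] [ 0.67157723 -0.05676944  0.076     ]
guide_lug 0.77 [277.3, 199.8] [ 0.66533096 -0.09478056  0.074     ]
```

View pics/d1.png

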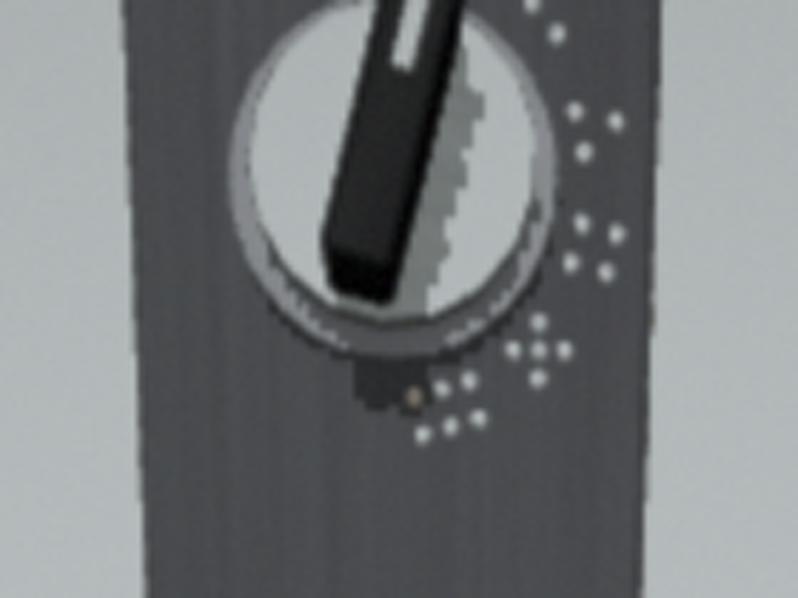

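```bash
cat > dial.py <<'E'
from h import *
def bar(n):
    s=viewer.snapshot(n); P=cloud(s)
    g=s['color'].max(2); m=(P[...,2]>.056)&(P[...,2]<.068)&(abs(P[...,0]-.677)<.04)&(abs(P[...,1]-.061)<.04)&(g<150)
    q=P[m][:,:2].astype(np.float32)
    if len(q)<20: print(n,len(q)); return
    c,wh,a=cv2.minAreaRect(q)
    if wh[0]<wh[1]: a+=90
    d=q-q.mean(0); ev,V=np.linalg.eigh(d.T@d); v=V[:,1]
    print(n,len(q),'rect',np.round(c,4),np.round(wh,4),'ang %.1f'%((a+90)%180-90),'pca %.1f'%(np.degrees(np.arctan2(v[1],v[0]))%180),'mean',q.mean(0).round(4),'z',np.median(P[m][:,2]).round(4))
if __name__=='__main__':
    for n in ['top','scene','wrist']: bar(n)
    plan([.6775,.02,.11],-3.8)
E
python3 dial.py
```

```text
top 0
scene 110 rect [0.6772 0.0621] [0.0434 0.0131] ang 72.7 pca 70.0 mean [0.6778 0.0615] z 0.0619
wrist 674 rect [0.6759 0.0584] [0.0377 0.0121] ang 70.6 pca 69.1 mean [0.6757 0.0569] z 0.0625
travel [0.749, 0.02, 0.492] rot [-0.0, -0.0, -0.0] rows>=2.2
```

```bash
python3 - <<'E'
from h import *
plan([.6775,.061,.08],-18.5)
E
```

```text
travel [1.0, 0.003, 0.678] rot [-0.0, -0.0, 0.082] rows>=2.9
travel [0.021, -0.005, 0.015] rot [0.0, 0.0, 0.0] rows>=0.1
```

Request:
play_rows(
  commands=[
    {"travel":[0.4,0.003,0],"delta_rot":[0,0,0.04],"gripper":0},
    {"travel":[0.8,0.003,0.1],"delta_rot":[0,0,0.082],"gripper":0},
    {"travel":[1,0.003,0.4],"delta_rot":[0,0,0.082],"gripper":0},
    {"travel":[1,0.003,0.68],"delta_rot":[0,0,0.082],"gripper":0},
    {"travel":[1,0.003,0.68],"delta_rot":[0,0,0.082],"gripper":0},
    {"travel":[1,0.003,0.68],"delta_rot":[0,0,0.082],"gripper":0},
  ],
)

```text
clock: 57.0
tool_pos: [0.6792, 0.0559, 0.0848]
eef_rot: [0.812, 0.583, 0.001, 0.001]
contact_force: [0.9, -0.7, 0.7]
opening: 0.498
```

```bash
python3 - <<'E'
from h import *
from dial import bar
bar('wrist'); bar('scene')
for d in viewer.pinpoint('wrist','dial_grip')[:2]:
    w=viewer.snapshot('wrist'); print(d['conf'],d['at'],ray(w,d['at'],.047))
plan([.6773,.0612,.009],-18.5)
E
```

```text
wrist 1044 rect [0.6773 0.0619] [0.044  0.0116] ang 70.9 pca 71.0 mean [0.6774 0.0624] z 0.0628
scene 0
0.87 [274.3, 215.1] [0.67622173 0.06344398 0.047     ]
travel [0.023, -0.025, 0.508] rot [0.001, -0.001, -0.001] rows>=1.2
```

Request:
play_rows(
  commands=[
    {"travel":[0.028,-0.024,0.15],"delta_rot":[0,0,0.002],"gripper":0},
    {"travel":[0.028,-0.024,0.3],"delta_rot":[0,0,0.002],"gripper":0},
    {"travel":[0.028,-0.024,0.42],"delta_rot":[0,0,0.002],"gripper":0},
    {"travel":[0.028,-0.024,0.5],"delta_rot":[0,0,0.002],"gripper":0},
    {"travel":[0.028,-0.024,0.5],"delta_rot":[0,0,0.002],"gripper":0},
    {"travel":[0.028,-0.024,0.5],"delta_rot":[0,0,0.002],"gripper":-1},
    {"travel":[0.028,-0.024,0.5],"delta_rot":[0,0,0.002],"gripper":-1},
    {"travel":[0.028,-0.024,0.5],"delta_rot":[0,0,0.002],"gripper":-1},
    {"travel":[0.028,-0.024,0.5],"delta_rot":[0,0,0.002],"gripper":-1},
    {"travel":[0.028,-0.024,0.5],"delta_rot":[0,0,0.002],"gripper":-1},
  ],
  force=40,
)

```text
clock: 58.45
tool_pos: [0.6781, 0.0622, 0.009]
eef_rot: [0.814, 0.581, 0.002, 0.001]
contact_force: [5.8, -0.3, -2.2]
opening: 0.129
```

Request:
play_rows(
  commands=[
    {"travel":[0,0,0],"delta_rot":[0,0,0.05],"gripper":-1},
    {"travel":[0,0,0],"delta_rot":[0,0,0.1],"gripper":-1},
    {"travel":[0,0,0],"delta_rot":[0,0,0.15],"gripper":-1},
    {"travel":[0,0,0],"delta_rot":[0,0,0.2],"gripper":-1},
    {"travel":[0,0,0],"delta_rot":[0,0,0.25],"gripper":-1},
    {"travel":[0,0,0],"delta_rot":[0,0,0.3],"gripper":-1},
    {"travel":[0,0,0],"delta_rot":[0,0,0.35],"gripper":-1},
    {"travel":[0,0,0],"delta_rot":[0,0,0.4],"gripper":-1},
    {"travel":[0,0,0],"delta_rot":[0,0,0.45],"gripper":-1},
    {"travel":[0,0,0],"delta_rot":[0,0,0.5],"gripper":-1},
    {"travel":[0,0,0],"delta_rot":[0,0,0.5],"gripper":-1},
    {"travel":[0,0,0],"delta_rot":[0,0,0.5],"gripper":-1},
  ],
)

```text
clock: 59.95
tool_pos: [0.6786, 0.061, 0.009]
eef_rot: [0.986, -0.165, 0.003, 0.001]
contact_force: [6.6, -3.3, -3.0]
opening: 0.129
```

Request:
play_rows(
  commands=[
    {"travel":[0,0,0],"delta_rot":[0,0,0],"gripper":0},
    {"travel":[0,0,0],"delta_rot":[0,0,0],"gripper":0},
    {"travel":[0,0,0],"delta_rot":[0,0,0],"gripper":0},
    {"travel":[0,0,0],"delta_rot":[0,0,0],"gripper":0},
    {"travel":[0,0,-0.3],"delta_rot":[0,0,0],"gripper":0},
    {"travel":[0,0,-0.7],"delta_rot":[0,0,0],"gripper":0},
    {"travel":[0,0,-1],"delta_rot":[0,0,0],"gripper":0},
    {"travel":[0,0,-1],"delta_rot":[0,0,0],"gripper":0},
    {"travel":[0,0,-1],"delta_rot":[0,0,0],"gripper":0},
  ],
)

```text
clock: 61.08
tool_pos: [0.6754, 0.0631, 0.1575]
eef_rot: [0.986, -0.164, -0.0, -0.001]
contact_force: [0.3, -1.0, -0.2]
opening: 0.5
```

```bash
python3 - <<'E'
from h import *
from dial import bar
bar('wrist'); bar('scene')
st=r.get_state(); print(st['q'].round(2) if hasattr(st['q'],'round') else st['q'])
E
```

```text
wrist 609 rect [0.6777 0.0614] [0.0117 0.0436] ang -18.7 pca 161.8 mean [0.6783 0.061 ] z 0.0626
scene 95 rect [0.6765 0.0624] [0.012  0.0453] ang -19.0 pca 161.5 mean [0.6785 0.062 ] z 0.0624
[-0.55  0.99  0.89  1.47 -0.83  1.08 -1.39]
```

Request:
play_rows(
  commands=[
    {"travel":[-0.5,0,-0.5],"delta_rot":[0,0,0],"gripper":0},
    {"travel":[-1,0,-0.5],"delta_rot":[0,0,0],"gripper":0},
    {"travel":[-1,0,-0.5],"delta_rot":[0,0,0],"gripper":0},
    {"travel":[-1,0.5,-0.5],"delta_rot":[0,0,0],"gripper":0},
    {"travel":[-1,0.5,-0.5],"delta_rot":[0,0,0],"gripper":0},
  ],
)

```text
clock: 61.8
tool_pos: [0.5076, 0.0375, 0.233]
eef_rot: [0.986, -0.167, -0.0, 0.0]
contact_force: [0.7, 0.7, -1.0]
opening: 0.504
```

```bash
python3 - <<'E'
from h import *
from dial import bar
print(r.get_state()['tool_pos'])
s=viewer.snapshot('scene'); t=viewer.snapshot('top'); P=cloud(s)
for l,z in [('guide_lug',.074),('pin_large',.076),('pin_small',.076),('bin_mid',.022),('hammer_grip',.02),('brush_grip',.02),('coupon_center',.03)]:
    for n,c in (('scene',s),('top',t)):
        for d in viewer.pinpoint(n,l)[:1]: print(n,l,round(d['conf'],2),ray(c,d['at'],z).round(3))
for a,b in [(-.08,-.065),(-.053,-.045),(-.145,-.138)]:
    m=(abs(P[...,0]-.668)<.018)&(P[...,1]<b)&(P[...,1]>a)&(P[...,2]>.045)&(P[...,2]<.07); print('guide top',m.sum(),np.median(P[m],0).round(4) if m.any() else '')
bar('top')
a=cv2.resize(s['color'][200:310,180:340],(800,550),interpolation=cv2.INTER_CUBIC)[:,:,:]
a=cv2.resize(a,(436,300)); b=cv2.resize(t['color'],(400,300)); 
im=np.zeros((600,800,3),np.uint8); im[:300,:436]=a; im[300:,:400]=b; im[300:600,400:800]=cv2.resize(s['color'],(400,300)); cv2.imwrite('pics/final.png',im[...,::-1])
E
```

```text
[0.50757221 0.03746571 0.23303882]
scene guide_lug 0.94 [ 0.663 -0.098  0.074]
top guide_lug 0.84 [ 0.668 -0.094  0.074]
scene pin_large 0.22 [ 0.708 -0.093  0.076]
top pin_large 0.81 [ 0.667 -0.124  0.076]
scene pin_small 0.55 [ 0.667 -0.063  0.076]
top pin_small 0.83 [ 0.667 -0.055  0.076]
scene bin_mid 0.7 [ 0.63  -0.305  0.022]
top bin_mid 0.66 [ 0.627 -0.299  0.022]
scene hammer_grip 0.91 [0.813 0.108 0.02 ]
top hammer_grip 0.58 [0.808 0.1   0.02 ]
scene brush_grip 0.81 [ 0.728 -0.323  0.02 ]
top brush_grip 0.79 [ 0.724 -0.325  0.02 ]
scene coupon_center 0.67 [0.723 0.36  0.03 ]
top coupon_center 0.71 [0.73  0.347 0.03 ]
guide top 95 [ 0.6681 -0.0724  0.0608]
guide top 45 [ 0.6685 -0.0486  0.0609]
guide top 49 [ 0.6746 -0.1407  0.0598]
top 79 rect [0.6842 0.0602] [0.012  0.0336] ang -19.2 pca 160.5 mean [0.6845 0.0596] z 0.0613
```

View pics/final.png

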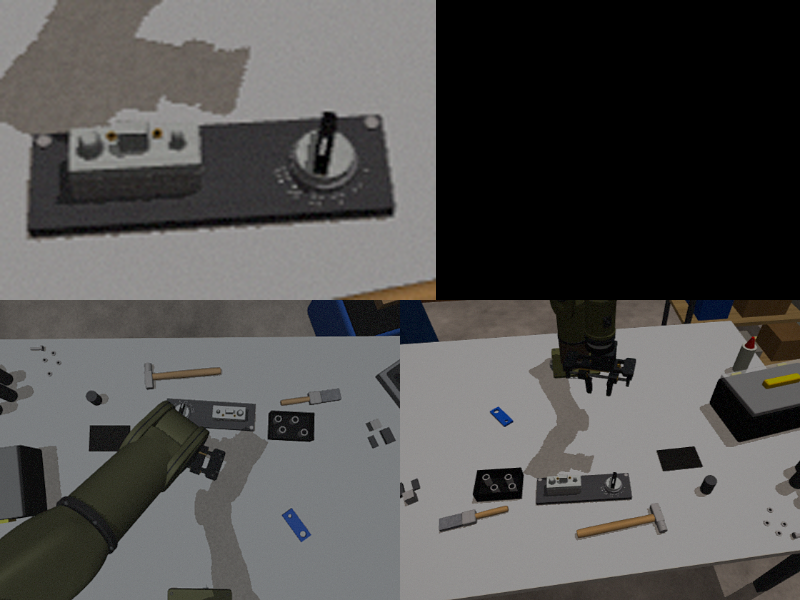

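The stack shows four plates with the guide flat on top. The pointer is at the 4-dot group and the bystanders are in place. Only the blue look-alike remains on the bench.

```bash
python3 -c "
from plant import r
print(r.finish_job())"
```

```text
the job is handed in; nothing more can be done
None
```

The job is handed in. I stacked all four grey plates on the pins, put the drill guide back on top with its lug up, and turned the dial from setting 1 to setting 4. I left the blue look-alike on the bench.

**Last checks:**
- **Stack:** its top measured 25, 33, 41 and 49 mm after each plate, against 24, 32, 40 and 48 mm expected.
- **Guide:** its top is at about 61 mm at both ends, against 60 mm expected, so it sits flat with no gap.
- **Dial:** the bar turned 89.7°, which is three settings from setting 1. It points at the four-dot group to within about 2°.
- **Bystanders:** the bin, hammer, brush and round bar are within about 15 mm of where they started. That is the spread between the cameras, and the limit is 30 mm.
- **Camera agreement:** the scene and top cameras place the guide lug about 5 mm apart. The top and wrist views agree with the fixture centre.

**What went wrong on the way:**
- **Tool height:** the fingertips sat about 28–30 mm higher than the reported height. Because of this my first two tries at the guide closed on nothing, until I found the offset with the depth cameras and corrected for it.
- **Missed plate:** I also missed one plate the first time by gripping a few millimetres too high; pressing on it peaked at 22 N.
- **Knocked plate:** another plate had been knocked aside by a few centimetres and was found again by looking.

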